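Load two axle jigs with belt-drive parts in order

ROBOT

A 6-joint arm with a two-finger parallel gripper is mounted at the origin on the work surface. World frame = base frame: x ahead of the robot, y to its left, z up, the work surface at z = 0. Lengths are in m, angles in rad, forces in N, time in s.
With the tool pointing down it reaches from about 0.25 to 0.85 m from the base axis. Payload 12.5 kg.
Tool frame: the origin (TCP) lies between the finger pads; the fingertips stand 8 mm ahead of it and the grasp point (between the pads) lies 11 mm behind it; z points along the fingers, y is the direction in which the jaws open and shut (so a half turn about z gives the same grasp; the last joint's range is limited). The gripper opens to 93 mm and grips with 3 to 60 N. Pads are 15 mm wide; open, the fingers measure 128 mm over their backs; the gripper's body (75 mm by 188 mm) begins 65 mm behind the grasp point.
Start: joints at [-1.381, 0.351, 1.652, -0, 1.139, -0.085], TCP at [0.149, -0.529, 0.227] pointing down, gripper open.
Joint ranges: [-2.75, 2.75], [-0.79, 2.1], [0.01, 2.65], [-1.57, 4.71], [0.07, 3.14], [-2.87, 2.87]. Speed limits (rad/s): [2.22, 2.22, 2.79, 3.14, 3.14, 3.14].

INTERFACE

Orientations are given as a unit quaternion [x, y, z, w].
In Python, from plant import robot gives the robot as it stands. The module is installed in compiled form; this text tells all that it offers.
- The arm moves only by the shell command python3 -m crank 'ROWS' [FORCE]. ROWS is JSON, a list of rows, each a list of 7 numbers: the opening, from 0 (shut) to 1 (fully open), then the shift along the tool's x, y, z in m, then the turn, a rotation vector about the tool's x, y, z in rad. In form: [[grip, x, y, z, wx, wy, wz], ...]. A call has exactly 10 rows; each row shifts and turns the commanded pose from where the row before left it, along the tool's axes as they then stand; what a row does not reach is not made up. A row lasts 1/8 s, in which the tool goes at most 62.5 mm and 10.7 degrees, less where a joint would pass 70% of its speed; a pose out of reach is approached as far as the arm can. A call is refused whole if a number of a shift passes 0.0625 or a number of a turn 0.188, either way. A call with a gripper value outside its range is refused whole. The fingers move at their own pace and stop on an object; FORCE is the grip in N (left out, the last holds). Time passes only in rows, so rows that do not move let the fingers close, or fill a call up. It gives the time, the measured TCP pose, the force and the opening at its end, in the units of the state.
- robot.get_state(): the state, without advancing time (a new reading comes with each control period).
- robot.snapshot(name): name is "scene" or "top" or "wrist"; returns the picture (400x640x3 uint8, red, green, blue); there is no depth.
- robot.calibration(name): a dict with "camera_matrix" (3x3 intrinsics, pixels), "R" (3x3) and "t" (3): a world point X has camera coordinates R X + t; the wrist camera has in their place "T_tool_cam" (4x4, takes a point from camera to tool coordinates, whose origin is the TCP and whose axes are the flange's). Camera axes: x right, y down, z forward; pixel columns grow to the right and rows downward; lengths in m; the calibration is good to about 2 mm. A picture is of the moment at which its call begins: read the wrist's pose just before it. calibration takes no time and is no camera call.
- robot.finish_job(): hands the job in, once; it reports no verdict.
The state is a dict: "t": time; "joints": joint angles; "qd": joint speeds; "joint_torque": joint torques, N m; "tcp_pos": TCP position; "tool_rot": TCP orientation; "ft_force": force on the tool from outside, world axes, zero at the start; "torque": the same for the moment, N m; "width": finger opening in m.
Only numpy, scipy, OpenCV 4.12 (cv2) and the standard library are available. Lean on these libraries where they do the work, as an engineer would, in place of code of your own. Each camera call takes 0.05 s, during which the arm holds its last target.

TASK

Load the two axle jigs for the belt drives, threading each part over the upright axle. On the square-plate jig stack, from the bottom up, the square bearing block, the plain spacer sleeve and the six-sided nut; on the round-plate jig stack the toothed pulley and on it the clamp collar. Every part must sit flat and fully down on the one below, the same way up as it lies now, released and at rest; leave the jar, the screwdriver and the screw tray where they are.

Things in the scene. Friction and masses are not known exactly. Their poses are not given: they have to be found in the camera images.
- square_jig: Jig with a square aluminium plate, 76 x 76 mm and 12 mm thick, sides along its x and y. An upright round steel axle stub, 12 mm diameter, stands at its centre and rises 48 mm above the plate (its end 60 mm above the bench); the last 7 mm taper to 5 mm diameter. Bolted down. Origin: centre of the plate's underside, on the axle's axis; z up along the axle.
- round_jig: Jig with a round aluminium plate, 84 mm diameter and 12 mm thick. An upright round steel axle stub, 12 mm diameter, stands at its centre and rises 48 mm above the plate (its end 60 mm above the bench); the last 7 mm taper to 5 mm diameter. Bolted down. Origin: centre of the plate's underside, on the axle's axis; z up along the axle.
- block: Bearing block: a square aluminium block, 52 x 52 mm and 18 mm high, with an 18 mm diameter bore straight through and four dark screw heads at its corners. Sides along its x and y. Lies flat, bore upright. Origin: centre of its underside, on the bore's axis; z up along the bore.
- sleeve: Spacer sleeve: a plain round steel tube, 30 mm outer diameter, 20 mm high, 18 mm bore straight through; the narrowest of the parts. Lies flat, bore upright. Origin: centre of its underside, on the bore's axis; z up along the bore.
- nut: Large six-sided steel nut, 42 mm across flats, 16 mm high, smooth 18 mm bore straight through; one flat faces its +x, the others every 60 degrees. Lies flat, bore upright. Origin: centre of its underside, on the bore's axis; z up along the bore.
- pulley: Toothed belt pulley: aluminium, round, 26 mm high; toothed body 50 mm diameter, on a 56 mm diameter flange that is its lowest 3 mm; six dark dots on top; 18 mm bore straight through. Lies flat, bore upright. Origin: centre of its underside, on the bore's axis; z up along the bore.
- collar: Clamp collar: a dark round steel ring, 46 mm outer diameter, 16 mm high, 18 mm bore straight through, with a narrow black slit on its top face. Lies flat, bore upright. Origin: centre of its underside, on the bore's axis; z up along the bore.
- jar: Bystander: closed white jar with a black cap, 60 mm diameter, 75 mm high. Origin: centre of its underside.
- screwdriver: Bystander: screwdriver lying on the bench, 180 mm long along its x, black handle to its -x. Origin: near its middle, on the underside.
- bin: Bystander: open blue tray of screws, 130 x 80 mm (along its x and y), 40 mm high. Origin: centre of its underside.
Mind the look-alikes: they are no part of the job. What is shaped like the nut but orange, pink or red is not meant.

How it is judged:
At the end, for the whole second after the job is handed in: Square jig, bottom up: block, sleeve, nut; round jig: pulley, collar. Each at rest, tilted under 0.12 rad, within 8 mm of the axle's axis, its underside within 4 mm of full seating (above the jig's underside: block, pulley 12 mm, sleeve 30, collar 38, nut 50) (horizontal distance between each of block, sleeve, nut and square_jig below 0.008 m and z of block in the frame of square_jig between 0.008 and 0.016 m and angle between each of block, sleeve, nut, pulley, collar's own z axis and vertical below 0.12 rad and linear speed of each of block, sleeve, nut, pulley, collar below 0.02 m/s and z of sleeve in the frame of square_jig between 0.026 and 0.034 m and z of nut in the frame of square_jig between 0.046 and 0.054 m and horizontal distance between each of pulley, collar and round_jig below 0.008 m and z of pulley in the frame of round_jig between 0.008 and 0.016 m and z of collar in the frame of round_jig between 0.034 and 0.042 m); the robot touches nothing.
It fails at once if the jar is moved by more than 30 mm (distance of jar from where it was at the start of the episode above 0.03 m).
It fails at once if the screwdriver is moved by more than 30 mm (distance of screwdriver from where it was at the start of the episode above 0.03 m).
It fails at once if the screw tray is moved by more than 30 mm (distance of bin from where it was at the start of the episode above 0.03 m).
It also fails if it takes over 96 s, if anything falls off the work surface, if the arm or the gripper's body presses on something with over 40 N, if the wrist force passes 120 N, or if a joint passes its speed limit or range.

## Working session

There is one attempt and no reset: what is moved stays moved. The work goes in short steps, Python scripts to look and compute and a shell command to move; the robot and the scene stay as the last step left them, time stands still between calls to the robot, and variables do not carry over. Pictures are saved under pics/ and viewed, and the job is handed in when it is done.

```bash
mkdir -p pics; python3 - <<'E'
from plant import robot
import cv2,numpy as np
print(robot.get_state())
for n in("scene","top","wrist"):
    im=robot.snapshot(n);cv2.imwrite(f"pics/{n}0.png",im[:,:,::-1]);
    c=robot.calibration(n);print(n,{k:np.round(v,4).tolist() for k,v in c.items()})
E
```

```text
{'t': 0.0, 'joints': array([-1.38058037e+00,  3.51239382e-01,  1.65244308e+00, -1.09229630e-06,
        1.13909199e+00, -8.46144967e-02]), 'qd': array([ 1.46266664e-03, -2.73088455e-05, -4.47389420e-04,  7.61738353e-04,
        9.29498940e-06, -1.73536534e-03]), 'joint_torque': array([ 8.82536642e-04, -4.97324109e+01, -2.85254538e+01,  6.99897367e-02,
        2.57111667e-02, -1.03716945e-04]), 'tcp_pos': array([ 0.1492126 , -0.52901608,  0.22609248]), 'tool_rot': array([ 9.90573171e-01,  1.36983372e-01, -3.16807000e-05, -5.90050856e-04]), 'ft_force': array([-0.42926058, -0.50070966, -0.58516449]), 'torque': array([ 0.02174719,  0.0121066 , -0.04280492]), 'width': 0.09292968756389942}
scene {'camera_matrix': [[496.7536, 0.0, 314.1545], [0.0, 496.7536, 194.7983], [0.0, 0.0, 1.0]], 'R': [[-0.4316, 0.9019, 0.0154], [0.6045, 0.3018, -0.7372], [-0.6696, -0.3089, -0.6755]], 't': [0.2259, -0.3071, 1.7051]}
top {'camera_matrix': [[468.1506, 0.0, 316.5081], [0.0, 468.1506, 195.8579], [0.0, 0.0, 1.0]], 'R': [[-0.0247, -0.9996, 0.011], [-0.9967, 0.0238, -0.0782], [0.0779, -0.0129, -0.9969]], 't': [0.0361, 0.5815, 1.145]}
wrist {'camera_matrix': [[327.6474, 0.0, 318.1704], [0.0, 327.6474, 201.4071], [0.0, 0.0, 1.0]], 'T_tool_cam': [[-0.0008, -0.9641, -0.2656, 0.0729], [1.0, -0.0008, -0.0, 0.0006], [-0.0002, -0.2656, 0.9641, -0.1576], [0.0, 0.0, 0.0, 1.0]]}
```

View pics/top0.png

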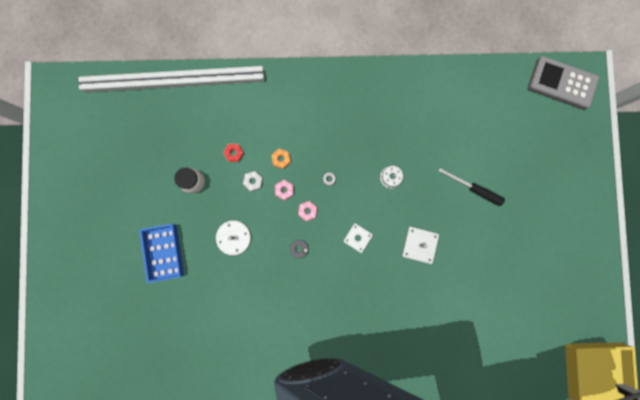

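View pics/scene0.png

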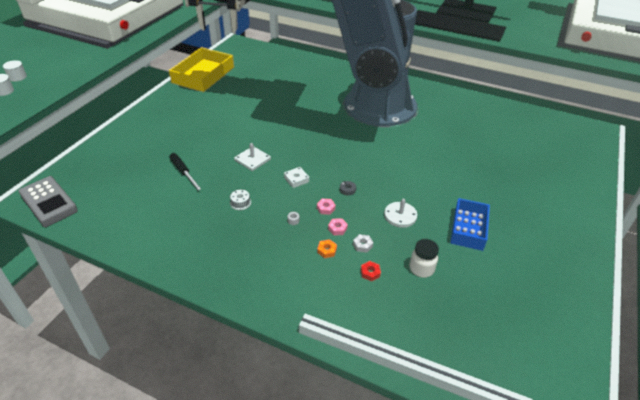

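View pics/wrist0.png

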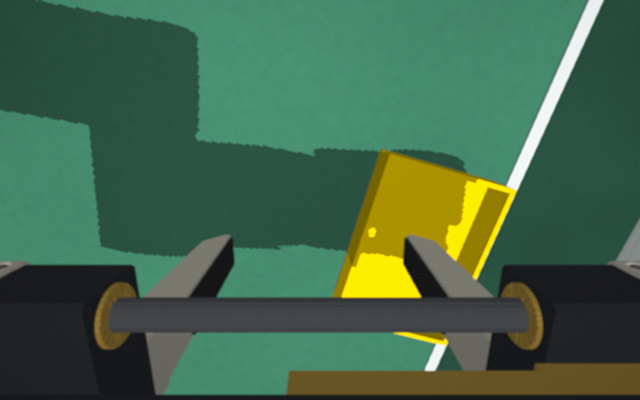

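```bash
cat > h.py <<'E'
from plant import robot
import cv2,numpy as np
from scipy.spatial.transform import Rotation as Ro
def ray(name,uv,z,st=None):
    c=robot.calibration(name);K=np.array(c["camera_matrix"])
    d=np.linalg.solve(K,[uv[0],uv[1],1.])
    if name=="wrist":
        T=np.array(c["T_tool_cam"]);Rt=Ro.from_quat(st["tool_rot"]).as_matrix()
        o=Rt@T[:3,3]+st["tcp_pos"];d=Rt@T[:3,:3]@d
    else:
        R=np.array(c["R"]);o=-R.T@np.array(c["t"]);d=R.T@d
    return o+d*(z-o[2])/d[2]
def yaw(st): # angle of tool y axis in world (deg)
    m=Ro.from_quat(st["tool_rot"]).as_matrix();return np.degrees(np.arctan2(m[1,1],m[0,1]))
def tolocal(st,dw):
    return Ro.from_quat(st["tool_rot"]).as_matrix().T@dw
E
python3 - <<'E'
from h import *
im=cv2.imread("pics/top0.png");hsv=cv2.cvtColor(im,cv2.COLOR_BGR2HSV)
c=robot.calibration("top");print("campos",(-np.array(c["R"]).T@np.array(c["t"])).round(3))
seeds={"sq":(421,245,.006),"block":(358,238,.009),"collar":(299,249,.008),"rnd":(233,238,.006),"pulley":(392,177,.013),"sleeve":(329,179,.010),"nut":(252,181,.008),"jar":(189,180,.037)}
m=~((hsv[...,0]>65)&(hsv[...,0]<95)&(hsv[...,1]>90))
m=m.astype(np.uint8)*255
cs,_=cv2.findContours(m,cv2.RETR_EXTERNAL,cv2.CHAIN_APPROX_NONE)
for n,(u,v,z) in seeds.items():
    for k in cs:
        if 20<cv2.contourArea(k)<3000 and cv2.pointPolygonTest(k,(u,v),True)>-6:
            M=cv2.moments(k);uv=(M["m10"]/M["m00"],M["m01"]/M["m00"])
            r=cv2.minAreaRect(k);b=cv2.boxPoints(r);e=ray("top",b[1],z)-ray("top",b[0],z)
            print(n,np.round(uv,1),ray("top",uv,z).round(4),"r",np.round(r[1],1),"ang",np.degrees(np.arctan2(e[1],e[0])).round(1))
big=cv2.resize(im[130:290,140:460],None,fx=2.5,fy=2.5,interpolation=cv2.INTER_CUBIC);cv2.imwrite("pics/topbig.png",big)
E
```

```text
campos [0.491 0.037 1.187]
```

View pics/topbig.png

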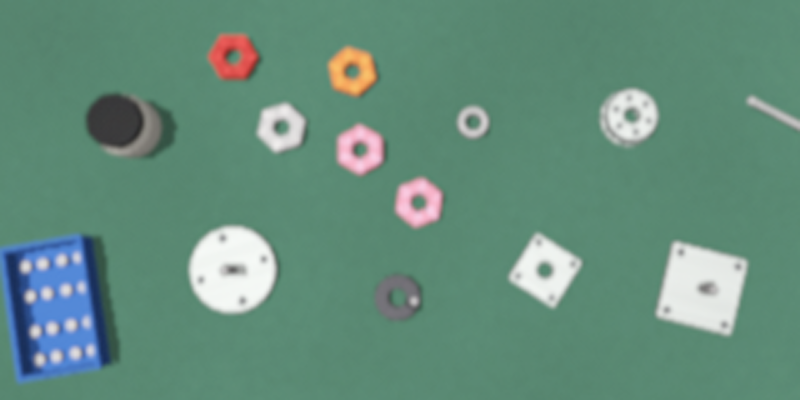

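```bash
python3 - <<'E'
from h import *
im=cv2.imread("pics/top0.png");hsv=cv2.cvtColor(im,cv2.COLOR_BGR2HSV)
for p in [(300,210),(421,235),(290,249),(247,175),(323,179)]: print(p,hsv[p[1],p[0]])
seeds={"sq":(421,245,.012),"block":(358,238,.018),"collar":(299,249,.016),"rnd":(233,238,.012),"pulley":(393,176,.026),"sleeve":(329,179,.02),"nut":(252,181,.016),"orange":(281,158,.016),"pink1":(284,190,.016),"pink2":(308,211,.016),"red":(233,152,.016),"jar":(187,179,.075)}
m=(hsv[...,1]<70)|(hsv[...,0]<65)|(hsv[...,0]>95)
m=m.astype(np.uint8)*255
cs,_=cv2.findContours(m,cv2.RETR_LIST,cv2.CHAIN_APPROX_NONE)
for n,(u,v,z) in seeds.items():
    for k in cs:
        a=cv2.contourArea(k)
        if 8<a<3000 and cv2.pointPolygonTest(k,(u,v),True)>-6:
            M=cv2.moments(k);uv=(M["m10"]/M["m00"],M["m01"]/M["m00"])
            r=cv2.minAreaRect(k);b=cv2.boxPoints(r);e=ray("top",b[1],z)-ray("top",b[0],z)
            print(n,int(a),np.round(uv,1),ray("top",uv,z).round(4),"r",np.round(r[1],1),"ang",np.degrees(np.arctan2(e[1],e[0])).round(1))
E
```

```text
(300, 210) [171  67 245]
(421, 235) [ 68   4 233]
(290, 249) [ 87  19 119]
(247, 175) [ 10   3 232]
(323, 179) [ 66   7 177]
sq 1045 [420.2 244.9] [ 0.4537 -0.2345  0.012 ] r [33.5 33.2] ang -16.3
block 17 [357.5 237.5] [ 0.4762 -0.0775  0.018 ] r [4.2 4.2] ang -46.7
block 544 [357.6 237.7] [ 0.4758 -0.0777  0.018 ] r [24.2 24.2] ang -34.2
collar 33 [298.7 248.7] [0.4522 0.0694 0.016 ] r [6.4 5.7] ang -46.5
collar 273 [298.5 248.6] [0.4524 0.0698 0.016 ] r [18.4 18.4] ang -46.4
rnd 1009 [232.6 237.5] [0.484  0.2336 0.012 ] r [35. 36.] ang -91.4
pulley 11 [391.7 176.2] [ 0.6269 -0.1672  0.026 ] r [4.2 3.5] ang -46.6
pulley 449 [391.  176.5] [ 0.6262 -0.1654  0.026 ] r [24. 24.] ang -91.3
sleeve 16 [328.6 178.5] [ 0.6255 -0.0095  0.02  ] r [4.2 4.2] ang -46.3
sleeve 143 [328.7 178.4] [ 0.6256 -0.0097  0.02  ] r [13. 13.] ang -91.3
nut 18 [252.4 180.6] [0.6249 0.1819 0.016 ] r [4.2 4.9] ang -45.9
nut 314 [252.  180.6] [0.6251 0.1827 0.016 ] r [21.9 19.1] ang -45.8
orange 12 [280.5 158. ] [0.6807 0.1103 0.016 ] r [3.5 3.5] ang -45.9
orange 327 [280.4 158.2] [0.6802 0.1105 0.016 ] r [20.5 21.2] ang -45.8
pink1 11 [284.  189.3] [0.6011 0.103  0.016 ] r [3.5 3.5] ang -46.1
pink1 328 [283.6 189.5] [0.6008 0.104  0.016 ] r [21. 20.] ang -91.3
pink2 12 [307.  210.5] [0.5466 0.0465 0.016 ] r [3.5 3.5] ang -46.3
pink2 330 [307.1 210.6] [0.5465 0.0464 0.016 ] r [21. 20.] ang -91.4
red 11 [233.  152.3] [0.6979 0.2297 0.016 ] r [3.5 3.5] ang -45.6
red 320 [232.8 152.5] [0.6976 0.2302 0.016 ] r [19. 21.] ang -91.3
jar 601 [189.7 179.8] [0.6237 0.3234 0.075 ] r [26. 30.] ang -91.3
```

```bash
cat > plan.py <<'E'
import sys
from h import *
# x y z yaw(deg of tool y axis)
st=robot.get_state();x,y,z=map(float,sys.argv[1:4])
d=tolocal(st,np.array([x,y,z])-st["tcp_pos"])
print("t %.2f tcp %s yaw %.1f w %.4f f %s"%(st["t"],st["tcp_pos"].round(4),yaw(st),st["width"],st["ft_force"].round(1)),"j6 %.2f"%st["joints"][5])
m=Ro.from_quat(st["tool_rot"]).as_matrix();print("tilt xy",m[:2,2].round(4))
n=max(1,int(np.ceil(abs(d).max()/.05)));print("local",d.round(4),"rows",n,(d/n).round(4))
if len(sys.argv)>4:
    w=(float(sys.argv[4])-yaw(st)+90)%180-90
    w=-np.radians(w);k=max(1,int(np.ceil(abs(w)/.18)));print("wz total %.4f rows %d each %.4f"%(w,k,w/k))
E
python3 plan.py 0.476 -0.0777 0.17 -34.5
```

```text
t 0.15 tcp [ 0.1492 -0.5291  0.2263] yaw -74.3 w 0.0927 f [ 0.2 -0.1 -0.1] j6 -0.08
tilt xy [-0.0001  0.0008]
local [ 0.437  -0.3458  0.0566] rows 9 [ 0.0486 -0.0384  0.0063]
wz total -0.6938 rows 4 each -0.1735
```

```bash
python3 -m crank '[[1,0.043,-0.034,0,0,0,0],[1,0.043,-0.034,0,0,0,0],[1,0.043,-0.034,0.008,0,0,0],[1,0.043,-0.034,0.008,0,0,0],[1,0.043,-0.034,0.008,0,0,0],[1,0.043,-0.034,0.008,0,0,0],[1,0.043,-0.034,0.008,0,0,0],[1,0.043,-0.034,0.008,0,0,0],[1,0.043,-0.034,0.008,0,0,0],[1,0.043,-0.034,0,0,0,0]]' 40; python3 plan.py 0.476 -0.0777 0.17 -34.5
```

```text
t: 1.4
tcp_pos: [0.4714, -0.0837, 0.1701]
tool_rot: [0.991, 0.137, -0.0, -0.0]
ft_force: [-0.1, -0.9, 0.6]
width: 0.0927
t 1.40 tcp [ 0.4714 -0.0837  0.1701] yaw -74.3 w 0.0927 f [-0.1 -0.9  0.6] j6 1.02
tilt xy [-0.001   0.0002]
local [ 0.0061 -0.0045  0.0001] rows 1 [ 0.0061 -0.0045  0.0001]
wz total -0.6938 rows 4 each -0.1734
```

```bash
python3 -m crank '[[1,0.0065,-0.005,0,0,0,0],[1,0,0,0,0,0,-0.174],[1,0,0,0,0,0,-0.174],[1,0,0,0,0,0,-0.173],[1,0,0,0,0,0,-0.173],[1,0,0,0,0,0,0],[1,0,0,0,0,0,0],[1,0,0,0,0,0,0],[1,0,0,0,0,0,0],[1,0,0,0,0,0,0]]'; python3 plan.py 0.476 -0.0777 0.014 -34.5
python3 - <<'E'
from h import *
im=robot.snapshot("wrist");cv2.imwrite("pics/w1.png",im[:,:,::-1])
E
```

```text
t: 2.65
tcp_pos: [0.4758, -0.0788, 0.1706]
tool_rot: [0.885, 0.465, 0.0, 0.0]
ft_force: [-0.8, -0.4, -0.9]
width: 0.0931
t 2.65 tcp [ 0.4758 -0.0788  0.1706] yaw -34.5 w 0.0931 f [-0.8 -0.4 -0.9] j6 0.34
tilt xy [0. 0.]
local [ 0.001  -0.0005  0.1566] rows 4 [ 0.0003 -0.0001  0.0392]
wz total -0.0003 rows 1 each -0.0003
```

View pics/w1.png

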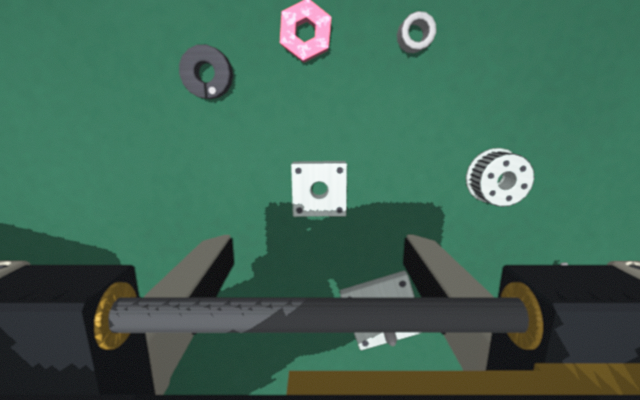

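```bash
python3 - <<'E'
from h import *
st=robot.get_state()
for n,uv,z in [("block",(319.5,190),.018),("collar",(204,71),.016),("sleeve",(419,32),.02),("pulley",(507.5,181),.026),("pink2",(306,31),.016)]: print(n,ray("wrist",uv,z,st).round(4))
E
```

```text
block [ 0.4761 -0.0806  0.018 ]
collar [0.4528 0.0671 0.016 ]
sleeve [ 0.6248 -0.0142  0.02  ]
pulley [ 0.6277 -0.1722  0.026 ]
pink2 [0.5462 0.042  0.016 ]
```

```bash
python3 -m crank '[[1,0,0.001,0.045,0,0,0],[1,0,0,0.045,0,0,0],[1,0,0,0.045,0,0,0],[1,0,0,0.0245,0,0,0],[1,0,0,0,0,0,0],[0.3,0,0,0,0,0,0],[0.3,0,0,0,0,0,0],[0.3,0,0,0,0,0,0],[0.3,0,0,0,0,0,0],[0.3,0,0,0,0,0,0]]' 30; python3 plan.py 0.476 -0.0777 0.014 -34.5
python3 - <<'E'
from h import *
im=robot.snapshot("wrist");cv2.imwrite("pics/w2.png",im[:,:,::-1])
E
```

```text
t: 3.95
tcp_pos: [0.4766, -0.0794, 0.0112]
tool_rot: [0.885, 0.466, 0.0, 0.0]
ft_force: [-0.2, -0.2, 1.3]
width: 0.0512
t 3.95 tcp [ 0.4766 -0.0794  0.0112] yaw -34.5 w 0.0512 f [-0.2 -0.2  1.3] j6 0.34
tilt xy [ 0.0001 -0.    ]
local [ 0.0011 -0.0015 -0.0028] rows 1 [ 0.0011 -0.0015 -0.0028]
wz total 0.0002 rows 1 each 0.0002
```

View pics/w2.png

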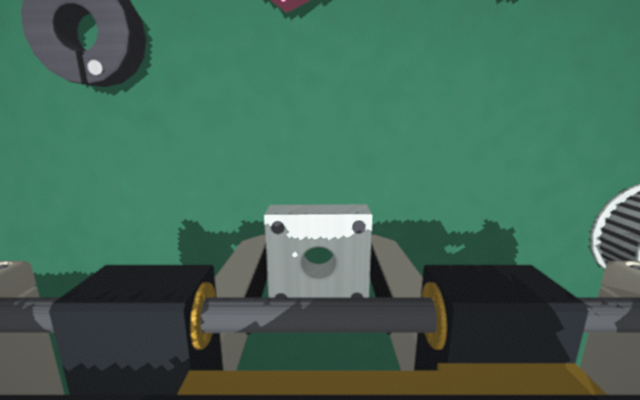

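```bash
python3 - <<'E'
from h import *
st=robot.get_state()
p=ray("wrist",(319,261),.018,st);print(p.round(4),tolocal(st,p-st["tcp_pos"]).round(4))
E
python3 plan.py 0.40 -0.32 0.131
```

```text
[ 0.477  -0.0796  0.018 ] [ 0.      0.0004 -0.0068]
t 4.00 tcp [ 0.4766 -0.0794  0.0112] yaw -34.5 w 0.0516 f [-0.7 -0.   1.9] j6 0.34
tilt xy [ 0.0001 -0.    ]
local [-0.2417  0.0731 -0.1198] rows 5 [-0.0483  0.0146 -0.024 ]
```

```bash
python3 -m crank '[[0.3,0,0,-0.04,0,0,0],[0.3,0,0,-0.04,0,0,0],[0.3,0,0,-0.04,0,0,0],[0.3,-0.048,0.015,0,0,0,0],[0.3,-0.048,0.015,0,0,0,0],[0.3,-0.048,0.015,0,0,0,0],[0.3,-0.048,0.015,0,0,0,0],[0.3,-0.048,0.015,0,0,0,0],[0.3,0,0,0,0,0,0],[0.3,0,0,0,0,0,0]]'; python3 plan.py 0.4537 -0.2360 0.131
python3 - <<'E'
from h import *
im=robot.snapshot("wrist");cv2.imwrite("pics/w3.png",im[:,:,::-1])
E
```

```text
t: 5.25
tcp_pos: [0.4023, -0.3192, 0.1308]
tool_rot: [0.885, 0.465, -0.0, -0.0]
ft_force: [0.3, 0.8, -2.5]
width: 0.0518
t 5.25 tcp [ 0.4023 -0.3192  0.1308] yaw -34.5 w 0.0518 f [ 0.3  0.8 -2.5] j6 -0.16
tilt xy [-0.0006  0.0008]
local [ 0.0977 -0.0048 -0.0001] rows 2 [ 0.0488 -0.0024 -0.0001]
```

View pics/w3.png

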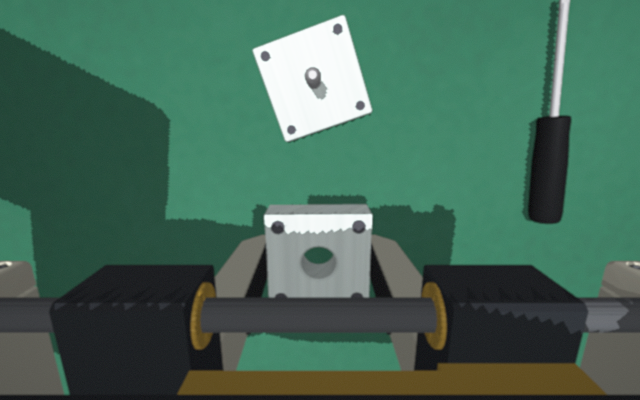

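```bash
python3 - <<'E'
from h import *
st=robot.get_state()
im=cv2.imread("pics/w3.png");cv2.imwrite("pics/c3.png",cv2.resize(im[0:150,230:400],None,fx=4,fy=4,interpolation=cv2.INTER_CUBIC))
c=np.array([(254,48),(344,15),(371,111),(287,141)],float)
P=np.array([ray("wrist",k,.012,st) for k in c]);print(P.round(4),P.mean(0).round(4))
print(ray("wrist",(312.5,73),.06,st).round(4))
E
```

```text
[[ 0.4294 -0.1918  0.012 ]
 [ 0.4995 -0.2122  0.012 ]
 [ 0.4791 -0.2832  0.012 ]
 [ 0.4086 -0.2639  0.012 ]] [ 0.4541 -0.2378  0.012 ]
[ 0.4542 -0.237   0.06  ]
```

View pics/c3.png

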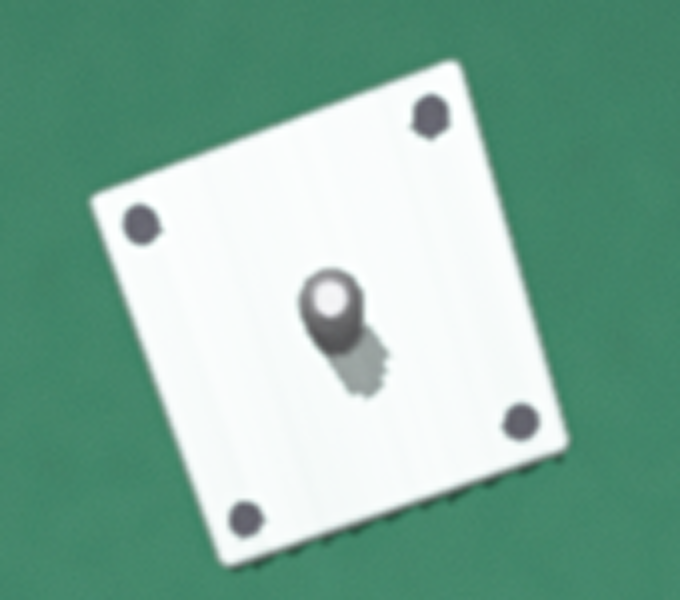

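```bash
python3 plan.py 0.4543 -0.2363 0.072 -34.5; python3 -m crank '[[0.3,0.045,-0.002,0,0,0,0],[0.3,0.052,-0.0025,0,0,0,0],[0.3,0,0,0,0,0,0],[0.3,0,0,0,0,0,0],[0.3,0,0,0.03,0,0,0],[0.3,0,0,0.0,0,0,0],[0.3,0,0,0,0,0,0],[0.3,0,0,0,0,0,0],[0.3,0,0,0,0,0,0],[0.3,0,0,0,0,0,0]]'; python3 plan.py 0.4543 -0.2363 0.024 -34.5
python3 - <<'E'
from h import *
im=robot.snapshot("wrist");cv2.imwrite("pics/w4.png",im[:,:,::-1])
im=robot.snapshot("scene");cv2.imwrite("pics/s4.png",cv2.resize(im[100:220,180:340,::-1],None,fx=5,fy=5))
E
```

```text
t 5.30 tcp [ 0.4025 -0.3189  0.1309] yaw -34.5 w 0.0523 f [ 0.   0.3 -1.9] j6 -0.16
tilt xy [-0.0004  0.0007]
local [ 0.0973 -0.004   0.059 ] rows 2 [ 0.0487 -0.002   0.0295]
wz total 0.0005 rows 1 each 0.0005
t: 6.55
tcp_pos: [0.4538, -0.2373, 0.1014]
tool_rot: [0.885, 0.466, 0.0, 0.0]
ft_force: [-0.3, -0.2, -2.2]
width: 0.0519
t 6.55 tcp [ 0.4538 -0.2373  0.1014] yaw -34.5 w 0.0519 f [-0.3 -0.2 -2.2] j6 0.03
tilt xy [ 0.0004 -0.0002]
local [ 0.0011 -0.0002  0.0774] rows 2 [ 0.0005 -0.0001  0.0387]
wz total 0.0002 rows 1 each 0.0002
```

View pics/w4.png

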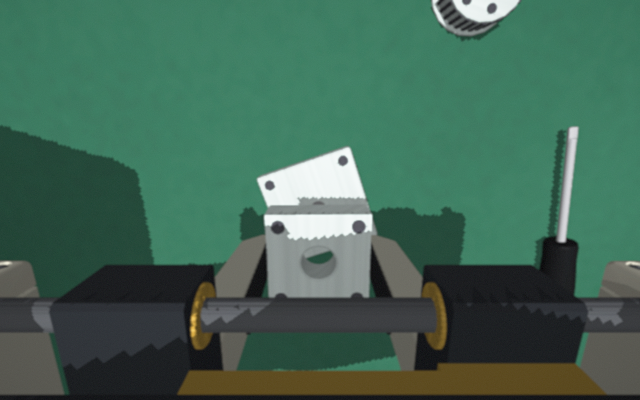

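View pics/s4.png

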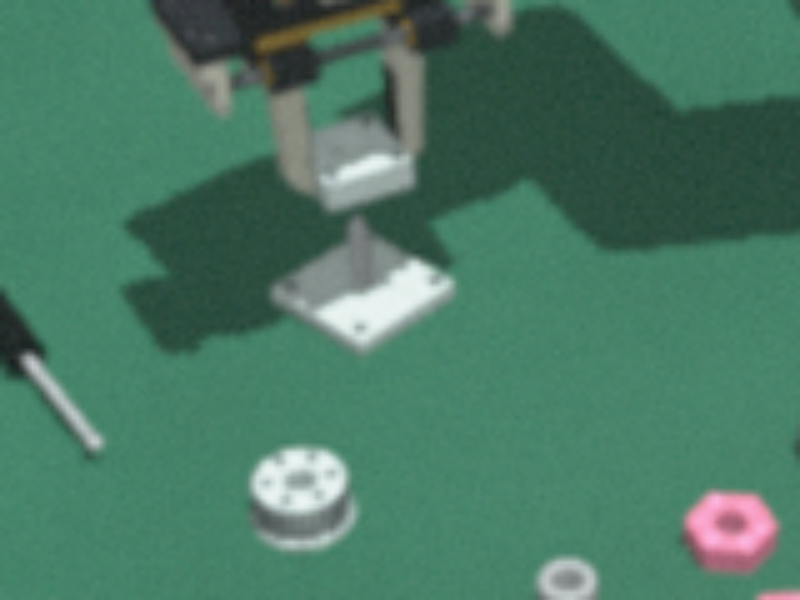

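```bash
python3 -m crank '[[0.3,0.001,0,0.02,0,0,0],[0.3,0,0,0.015,0,0,0],[0.3,0,0,0.015,0,0,0],[0.3,0,0,0.015,0,0,0],[0.3,0,0,0.012,0,0,0],[0.3,0,0,0,0,0,0],[0.3,0,0,0,0,0,0],[0.3,0,0,0,0,0,0],[0.3,0,0,0,0,0,0],[0.3,0,0,0,0,0,0]]'; python3 plan.py 0.4543 -0.2363 0.024 -34.5
```

```text
t: 7.9
tcp_pos: [0.4543, -0.2364, 0.0242]
tool_rot: [0.885, 0.466, 0.0, 0.0]
ft_force: [-0.7, -0.6, -2.0]
width: 0.0518
t 7.90 tcp [ 0.4543 -0.2364  0.0242] yaw -34.5 w 0.0518 f [-0.7 -0.6 -2. ] j6 0.03
tilt xy [ 0.0001 -0.0001]
local [ 0.0001 -0.0001  0.0002] rows 1 [ 0.0001 -0.0001  0.0002]
wz total 0.0001 rows 1 each 0.0001
```

```bash
python3 -m crank '[[0.3,0,0,0.0007,0,0,0],[0.8,0,0,0,0,0,0],[0.8,0,0,0,0,0,0],[0.8,0,0,0,0,0,0],[0.8,0,0,-0.03,0,0,0],[0.8,0,0,-0.04,0,0,0],[0.8,-0.02,0,-0.04,0,0,0],[0.8,-0.02,0,-0.02,0,0,0],[0.8,0,0,0,0,0,0],[0.8,0,0,0,0,0,0]]'; python3 plan.py 0.6255 -0.0115 0.154 90
python3 - <<'E'
from h import *
im=robot.snapshot("wrist");cv2.imwrite("pics/w5.png",im[:,:,::-1])
E
```

```text
t: 9.15
tcp_pos: [0.4315, -0.2687, 0.1526]
tool_rot: [0.885, 0.466, -0.0, -0.001]
ft_force: [-1.2, 0.3, 0.2]
width: 0.0745
t 9.15 tcp [ 0.4315 -0.2687  0.1526] yaw -34.5 w 0.0745 f [-1.2  0.3  0.2] j6 -0.05
tilt xy [-0.0008  0.0009]
local [ 0.3219  0.0142 -0.0014] rows 7 [ 0.046   0.002  -0.0002]
wz total 0.9686 rows 6 each 0.1614
```

View pics/w5.png

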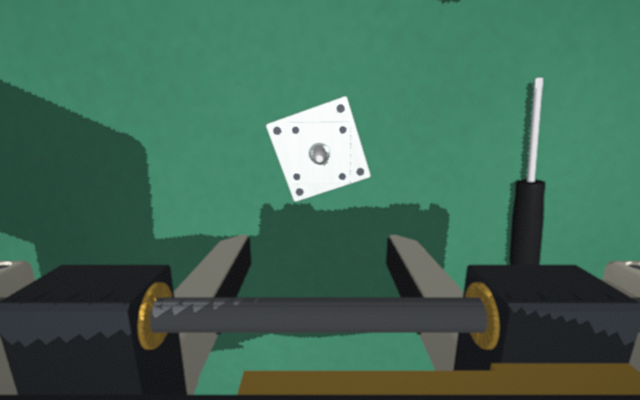

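```bash
python3 -m crank '[[0.7,0.046,0.002,0,0,0,0],[0.7,0.046,0.002,0,0,0,0],[0.7,0.046,0.002,0,0,0,0],[0.7,0.046,0.002,0,0,0,0],[0.7,0.046,0.002,0,0,0,0],[0.7,0.046,0.002,0,0,0,0],[0.7,0.046,0.002,0,0,0,0],[0.7,0,0,0,0,0,0],[0.7,0,0,0,0,0,0],[0.7,0,0,0,0,0,0]]'; python3 plan.py 0.6255 -0.0115 0.0112
python3 - <<'E'
from h import *
im=robot.snapshot("wrist");cv2.imwrite("pics/w6.png",im[:,:,::-1])
E
```

```text
t: 10.45
tcp_pos: [0.6249, -0.0125, 0.1531]
tool_rot: [0.885, 0.465, -0.0, -0.0]
ft_force: [0.5, 0.4, 0.0]
width: 0.0648
t 10.45 tcp [ 0.6249 -0.0125  0.1531] yaw -34.5 w 0.0648 f [0.5 0.4 0. ] j6 0.51
tilt xy [-0.0009 -0.    ]
local [0.0012 0.     0.1419] rows 3 [0.0004 0.     0.0473]
```

View pics/w6.png

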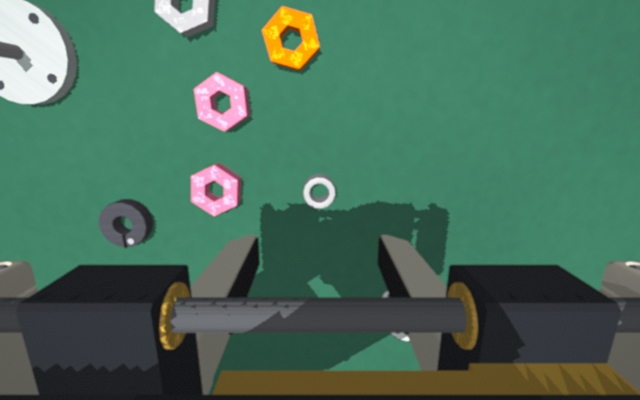

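```bash
python3 - <<'E'
from h import *
st=robot.get_state()
p=ray("wrist",(319,191.5),.02,st);print(p.round(4),tolocal(st,p-st["tcp_pos"]).round(4))
E
python3 -m crank '[[0.7,0.001,0,0.045,0,0,0],[0.7,0,0,0.045,0,0,0],[0.7,0,0,0.035,0,0,0],[0.7,0,0,0.0165,0,0,0],[0.7,0,0,0,0,0,0],[0.1,0,0,0,0,0,0],[0.1,0,0,0,0,0,0],[0.1,0,0,0,0,0,0],[0.1,0,0,0,0,0,0],[0.1,0,0,0,0,0,0]]' 25; python3 plan.py 0.40 -0.32 0.151
python3 - <<'E'
from h import *
im=robot.snapshot("wrist");cv2.imwrite("pics/w7.png",im[:,:,::-1])
E
```

```text
[ 0.6267 -0.0115  0.02  ] [0.0019 0.0007 0.1333]
t: 11.75
tcp_pos: [0.6263, -0.011, 0.0123]
tool_rot: [0.885, 0.466, 0.0, 0.0]
ft_force: [-1.0, 0.8, 2.8]
width: 0.029
t 11.75 tcp [ 0.6263 -0.011   0.0123] yaw -34.5 w 0.0290 f [-1.   0.8  2.8] j6 0.51
tilt xy [ 0.0004 -0.    ]
local [-0.3828 -0.0115 -0.1388] rows 8 [-0.0478 -0.0014 -0.0173]
```

View pics/w7.png

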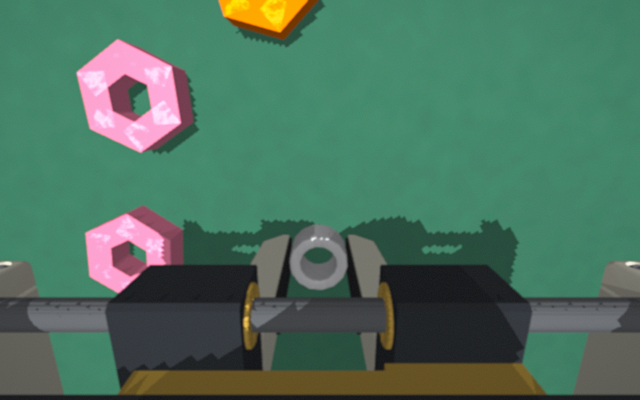

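```bash
python3 - <<'E'
from h import *
st=robot.get_state()
p=ray("wrist",(319,256),.02,st);print(p.round(4),tolocal(st,p-st["tcp_pos"]).round(4))
E
python3 plan.py 0.4543 -0.2363 0.132
```

```text
[ 0.6284 -0.0086  0.02  ] [ 0.0032  0.0004 -0.0077]
t 11.80 tcp [ 0.6263 -0.011   0.0123] yaw -34.5 w 0.0289 f [-1.3  1.   3.5] j6 0.51
tilt xy [ 0.0004 -0.    ]
local [-0.283  -0.0141 -0.1198] rows 6 [-0.0472 -0.0024 -0.02  ]
```

```bash
python3 - <<'E'
import cv2
im=cv2.imread("pics/w7.png");cv2.imwrite("pics/c7.png",cv2.resize(im[215:300,265:375],None,fx=7,fy=7,interpolation=cv2.INTER_CUBIC))
E
```

```text
(no output)
```

View pics/c7.png

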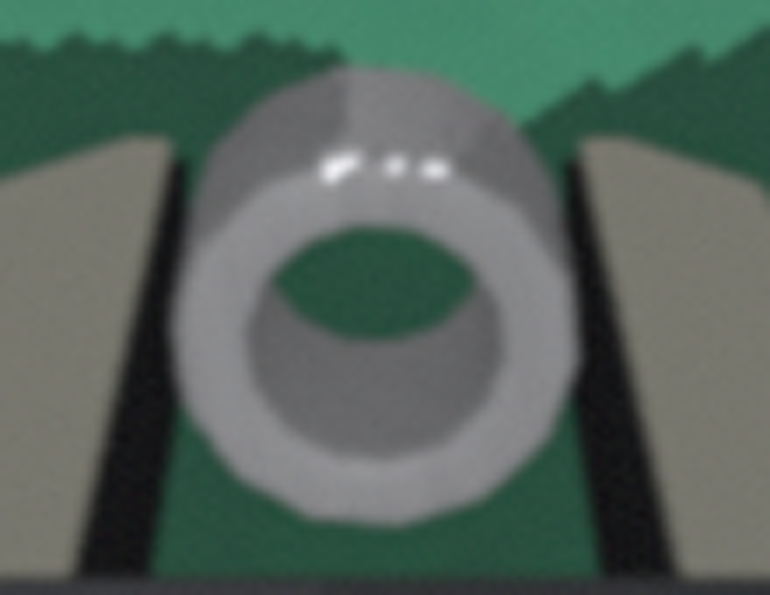

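```bash
python3 -m crank '[[0.1,0,0,-0.04,0,0,0],[0.1,0,0,-0.04,0,0,0],[0.1,0,0,-0.04,0,0,0],[0.1,-0.047,-0.0023,0,0,0,0],[0.1,-0.047,-0.0023,0,0,0,0],[0.1,-0.047,-0.0024,0,0,0,0],[0.1,-0.047,-0.0024,0,0,0,0],[0.1,-0.047,-0.0023,0,0,0,0],[0.1,-0.047,-0.0024,0,0,0,0],[0.1,0,0,0,0,0,0]]'; python3 plan.py 0.4547 -0.2357 0.08
```

```text
t: 13.05
tcp_pos: [0.4533, -0.2372, 0.1318]
tool_rot: [0.886, 0.464, -0.0, -0.0]
ft_force: [-0.4, 0.4, -1.0]
width: 0.0289
t 13.05 tcp [ 0.4533 -0.2372  0.1318] yaw -34.7 w 0.0289 f [-0.4  0.4 -1. ] j6 0.03
tilt xy [-0.0005  0.0001]
local [0.0021 0.0003 0.0518] rows 2 [0.001  0.0002 0.0259]
```

```bash
python3 -m crank '[[0.1,0.0005,0,0.025,0,0,0],[0.1,0,0,0.025,0,0,0],[0.1,0,0,0.0,0,0,0],[0.1,0,0,0,0,0,0],[0.1,0,0,0.01,0,0,0],[0.1,0,0,0.01,0,0,0],[0.1,0,0,0.01,0,0,0],[0.1,0,0,0.006,0,0,0],[0.1,0,0,0,0,0,0],[0.1,0,0,0,0,0,0]]'; python3 plan.py 0.4547 -0.2357 0.0425
python3 - <<'E'
from h import *
im=robot.snapshot("wrist");cv2.imwrite("pics/w8.png",im[:,:,::-1])
E
```

```text
t: 14.3
tcp_pos: [0.4552, -0.2352, 0.0461]
tool_rot: [0.885, 0.466, 0.0, 0.0]
ft_force: [-1.2, -0.6, -0.7]
width: 0.0291
t 14.30 tcp [ 0.4552 -0.2352  0.0461] yaw -34.5 w 0.0291 f [-1.2 -0.6 -0.7] j6 0.03
tilt xy [ 0.0003 -0.0002]
local [-0.0007 -0.0001  0.0036] rows 1 [-0.0007 -0.0001  0.0036]
```

View pics/w8.png

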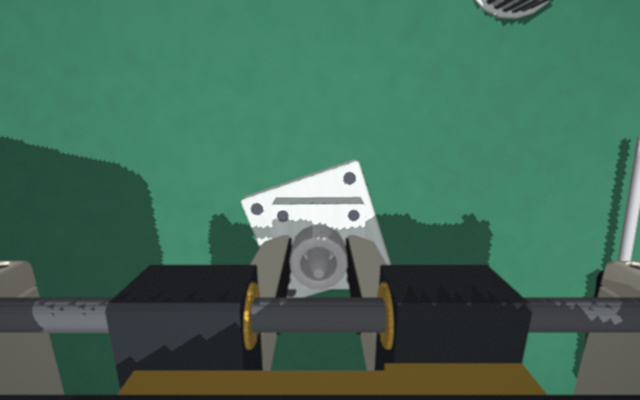

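Axle visible inside the sleeve's bore at (319,265): it's threaded. Lower, release, rise, look.

```bash
python3 -m crank '[[0.1,-0.0005,0,0.003,0,0,0],[0.1,0,0,0.0006,0,0,0],[0.1,0,0,0,0,0,0],[0.6,0,0,0,0,0,0],[0.6,0,0,0,0,0,0],[0.6,0,0,-0.03,0,0,0],[0.6,0,0,-0.04,0,0,0],[0.6,-0.02,0,-0.04,0,0,0],[0.6,-0.02,0,0,0,0,0],[0.6,0,0,0,0,0,0]]'; python3 plan.py 0.6255 0.180 0.154
python3 - <<'E'
from h import *
im=robot.snapshot("wrist");cv2.imwrite("pics/w9.png",im[:,:,::-1])
im=robot.snapshot("scene");cv2.imwrite("pics/s9.png",cv2.resize(im[100:280,180:500,::-1],None,fx=2.5,fy=2.5,interpolation=cv2.INTER_CUBIC))
im=robot.snapshot("top");cv2.imwrite("pics/t9.png",cv2.resize(im[130:290,140:460,::-1],None,fx=2.5,fy=2.5,interpolation=cv2.INTER_CUBIC))
E
```

```text
t: 15.6
tcp_pos: [0.4318, -0.2691, 0.1526]
tool_rot: [0.885, 0.465, 0.0, 0.0]
ft_force: [0.0, 0.5, -0.3]
width: 0.0562
t 15.60 tcp [ 0.4318 -0.2691  0.1526] yaw -34.6 w 0.0562 f [ 0.   0.5 -0.3] j6 -0.05
tilt xy [ 0.0005 -0.0004]
local [ 0.4797 -0.0953 -0.0014] rows 10 [ 0.048  -0.0095 -0.0001]
```

View pics/w9.png

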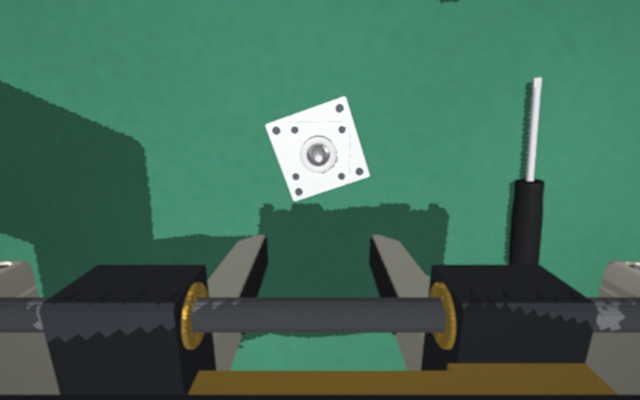

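View pics/s9.png

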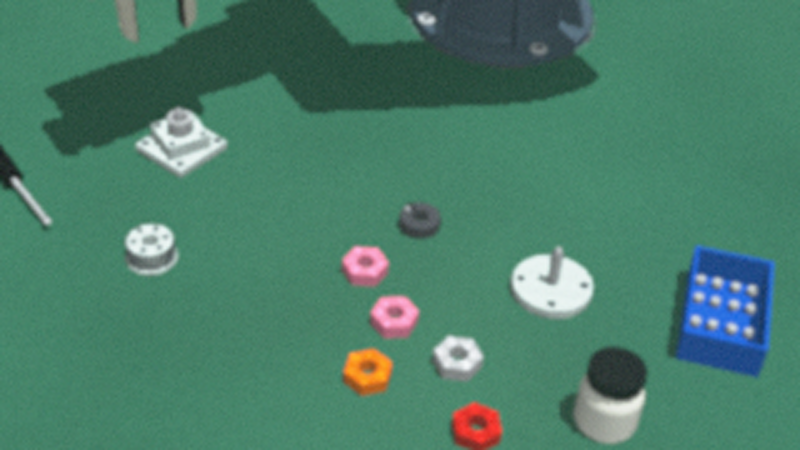

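```bash
python3 -m crank '[[0.75,0.048,-0.0095,0,0,0,0],[0.75,0.048,-0.0095,0,0,0,0],[0.75,0.048,-0.0095,0,0,0,0],[0.75,0.048,-0.0095,0,0,0,0],[0.75,0.048,-0.0095,0,0,0,0],[0.75,0.048,-0.0095,0,0,0,0],[0.75,0.048,-0.0095,0,0,0,0],[0.75,0.048,-0.0095,0,0,0,0],[0.75,0.048,-0.0095,0,0,0,0],[0.75,0.048,-0.0095,0,0,0,0]]'; python3 plan.py 0.6255 0.180 0.0112
python3 - <<'E'
from h import *
im=robot.snapshot("wrist");cv2.imwrite("pics/w10.png",im[:,:,::-1])
E
```

```text
t: 17.0
tcp_pos: [0.6257, 0.1834, 0.1516]
tool_rot: [0.885, 0.466, -0.0, -0.0]
ft_force: [0.7, -0.6, -0.0]
width: 0.0692
t 17.00 tcp [0.6257 0.1834 0.1516] yaw -34.4 w 0.0692 f [ 0.7 -0.6 -0. ] j6 0.81
tilt xy [-0.001  -0.0002]
local [-0.0028  0.0019  0.1404] rows 3 [-0.0009  0.0006  0.0468]
```

View pics/w10.png

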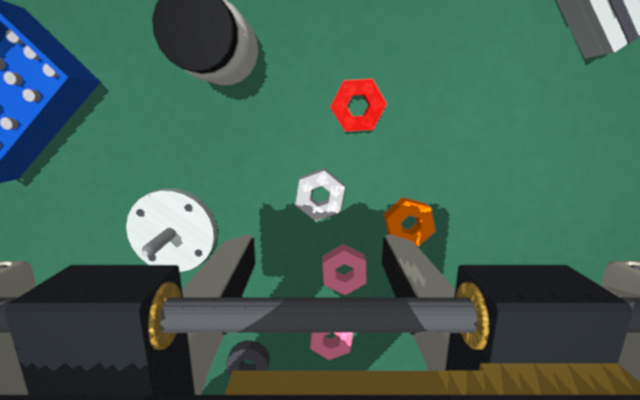

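```bash
python3 - <<'E'
from h import *
im=cv2.imread("pics/w10.png");cv2.imwrite("pics/c10.png",cv2.resize(im[160:230,280:360],None,fx=8,fy=8,interpolation=cv2.INTER_CUBIC))
E
```

```text
(no output)
```

View pics/c10.png

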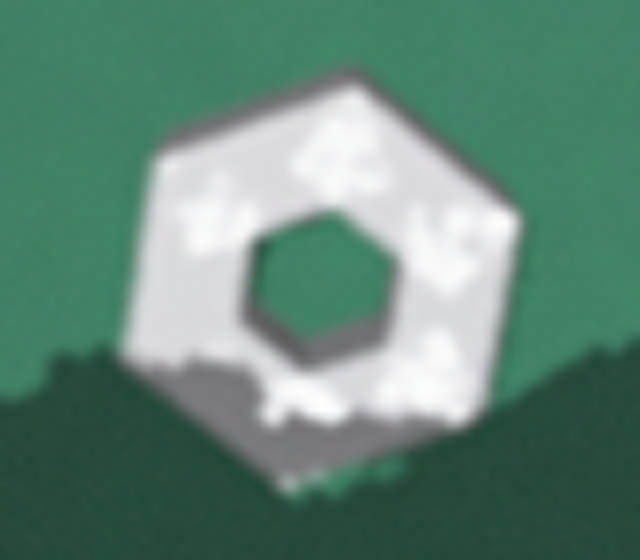

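```bash
python3 - <<'E'
from h import *
st=robot.get_state()
v=np.array([(352,85),(520,218),(483,418),(285,487),(122,362),(155,158)])/8+[280,160]
P=np.array([ray("wrist",k,.016,st) for k in v]);print(P.mean(0).round(4),tolocal(st,P.mean(0)-st["tcp_pos"]).round(4))
e=np.roll(P,-1,0)-P;print(np.linalg.norm(e,axis=1).round(4))
a=(np.degrees(np.arctan2(e[:,1],e[:,0]))+90);print(a.round(1),(a%60).round(1))
E
```

```text
[0.6265 0.1848 0.016 ] [-0.0032  0.0016  0.1357]
[0.0247 0.0243 0.0247 0.0244 0.0246 0.0239]
[ 17.1 -43.4 255.8 196.6 135.8  76.2] [17.1 16.6 15.8 16.6 15.8 16.2]
```

```bash
python3 plan.py 0.6253 0.1803 0.0112 -43.6; python3 -m crank '[[0.75,0,0,0,0,0,0.161],[0.75,0,0,0.03,0,0,0],[0.75,0,0,0.03,0,0,0],[0.75,0,0,0.0,0,0,0],[0.75,0,0,0,0,0,0],[0.75,0,0,0,0,0,0],[0.75,0,0,0,0,0,0],[0.75,0,0,0,0,0,0],[0.75,0,0,0,0,0,0],[0.75,0,0,0,0,0,0]]' 25; python3 plan.py 0.6253 0.1803 0.0112 -43.6
```

```text
t 17.05 tcp [0.6269 0.1881 0.1517] yaw -34.3 w 0.0697 f [-2.9  3.1  0.5] j6 0.82
tilt xy [0.0006 0.0016]
local [-0.0076  0.0031  0.1405] rows 3 [-0.0025  0.001   0.0468]
wz total 0.1620 rows 1 each 0.1620
t: 18.3
tcp_pos: [0.6256, 0.1809, 0.0923]
tool_rot: [0.92, 0.393, -0.0, -0.0]
ft_force: [-0.3, -0.2, -0.0]
width: 0.07
t 18.30 tcp [0.6256 0.1809 0.0923] yaw -43.7 w 0.0700 f [-0.3 -0.2 -0. ] j6 0.97
tilt xy [-0. -0.]
local [-0.0007  0.0002  0.0811] rows 2 [-0.0003  0.0001  0.0406]
wz total -0.0020 rows 1 each -0.0020
```

```bash
python3 -m crank '[[0.75,-0.0005,0,0.035,0,0,0],[0.75,0,0,0.03,0,0,0],[0.75,0,0,0.016,0,0,0],[0.75,0,0,0.0,0,0,0],[0.2,0,0,0,0,0,0],[0.2,0,0,0,0,0,0],[0.2,0,0,0,0,0,0],[0.2,0,0,0,0,0,0],[0.2,0,0,0,0,0,0],[0.2,0,0,0,0,0,0]]' 25; python3 plan.py 0.4543 -0.2363 0.0112
python3 - <<'E'
from h import *
im=robot.snapshot("wrist");cv2.imwrite("pics/w11.png",im[:,:,::-1])
cv2.imwrite("pics/c11.png",cv2.resize(im[210:310,250:390,::-1],None,fx=5,fy=5,interpolation=cv2.INTER_CUBIC))
E
```

```text
t: 19.55
tcp_pos: [0.6255, 0.1806, 0.0119]
tool_rot: [0.92, 0.393, 0.0, 0.0]
ft_force: [-1.9, -0.9, 5.9]
width: 0.0421
t 19.55 tcp [0.6255 0.1806 0.0119] yaw -43.7 w 0.0421 f [-1.9 -0.9  5.9] j6 0.97
tilt xy [0.0006 0.0001]
local [-0.4197  0.1644  0.0005] rows 9 [-0.0466  0.0183  0.0001]
```

View pics/c11.png

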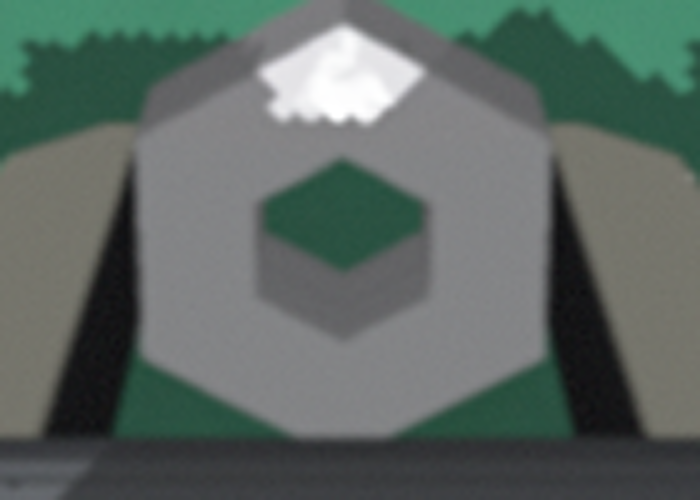

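```bash
python3 - <<'E'
from h import *
st=robot.get_state()
p=ray("wrist",(318.6,259.6),.016,st);print(tolocal(st,p-st["tcp_pos"]).round(4))
E
python3 -m crank '[[0.2,0,0,-0.04,0,0,0],[0.2,0,0,-0.045,0,0,0],[0.2,0,0,-0.045,0,0,0],[0.2,-0.047,0.0184,0,0,0,0],[0.2,-0.047,0.0184,0,0,0,0],[0.2,-0.047,0.0184,0,0,0,0],[0.2,-0.047,0.0184,0,0,0,0],[0.2,-0.047,0.0184,0,0,0,0],[0.2,-0.047,0.0184,0,0,0,0],[0.2,-0.047,0.0184,0,0,0,0]]'; python3 plan.py 0.4543 -0.2363 0.132
```

```text
[-0.0005  0.0003 -0.0041]
t: 20.85
tcp_pos: [0.4901, -0.1476, 0.1413]
tool_rot: [0.92, 0.393, -0.0, -0.0]
ft_force: [1.0, 0.2, -1.5]
width: 0.042
t 20.85 tcp [ 0.4901 -0.1476  0.1413] yaw -43.7 w 0.0420 f [ 1.   0.2 -1.5] j6 0.38
tilt xy [-0.0001  0.    ]
local [-0.0889  0.0354  0.0093] rows 2 [-0.0445  0.0177  0.0046]
```

```bash
python3 -m crank '[[0.2,-0.045,0.0178,0,0,0,0],[0.2,-0.045,0.0178,0,0,0,0],[0.2,0,0,0.03,0,0,0],[0.2,0,0,0.026,0,0,0],[0.2,0,0,0,0,0,0],[0.2,0,0,0,0,0,0],[0.2,0,0,0,0,0,0],[0.2,0,0,0,0,0,0],[0.2,0,0,0,0,0,0],[0.2,0,0,0,0,0,0]]'; python3 plan.py 0.4546 -0.2359 0.0625
python3 - <<'E'
from h import *
im=robot.snapshot("wrist");cv2.imwrite("pics/w12.png",im[:,:,::-1])
im=robot.snapshot("scene");cv2.imwrite("pics/s12.png",cv2.resize(im[100:220,180:340,::-1],None,fx=5,fy=5,interpolation=cv2.INTER_CUBIC))
E
```

```text
t: 22.1
tcp_pos: [0.4546, -0.2359, 0.0855]
tool_rot: [0.92, 0.393, 0.0, 0.0]
ft_force: [-0.2, -0.5, -1.3]
width: 0.0413
t 22.10 tcp [ 0.4546 -0.2359  0.0855] yaw -43.7 w 0.0413 f [-0.2 -0.5 -1.3] j6 0.19
tilt xy [ 0.0002 -0.0001]
local [-0.     0.     0.023] rows 1 [-0.     0.     0.023]
```

View pics/w12.png

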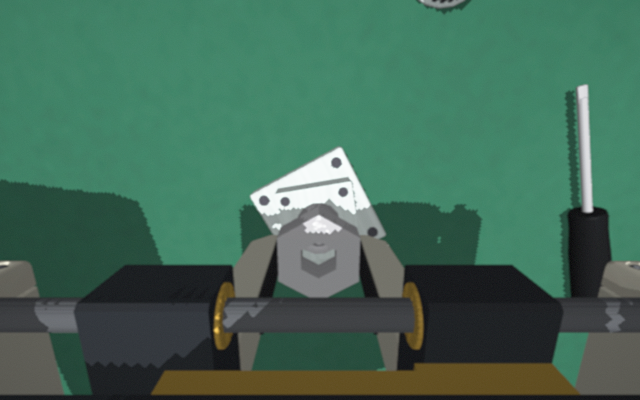

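View pics/s12.png

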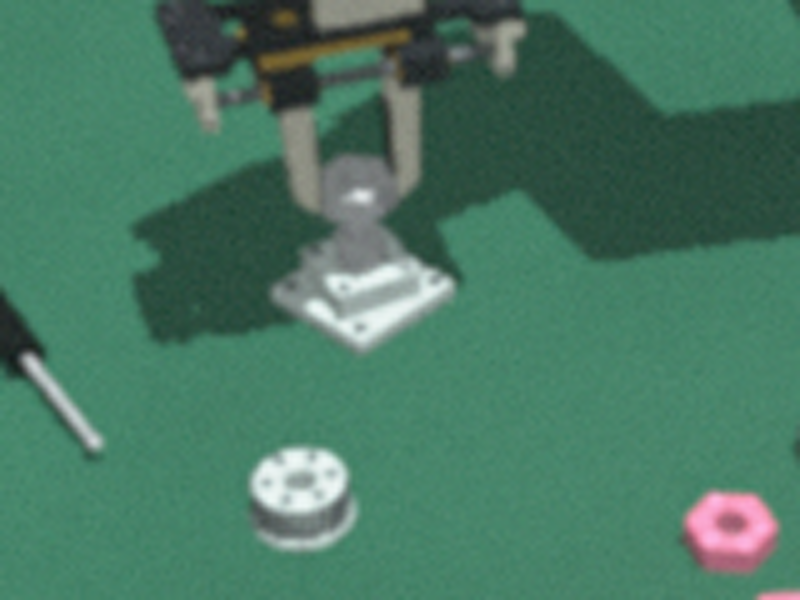

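```bash
python3 -m crank '[[0.2,0,0,0.008,0,0,0],[0.2,0,0,0.008,0,0,0],[0.2,0,0,0.0065,0,0,0],[0.2,0,0,0,0,0,0],[0.2,0,0,0,0,0,0],[0.2,0,0,0,0,0,0],[0.2,0,0,0,0,0,0],[0.2,0,0,0,0,0,0],[0.2,0,0,0,0,0,0],[0.2,0,0,0,0,0,0]]'; python3 plan.py 0.4546 -0.2359 0.0625
python3 - <<'E'
from h import *
im=robot.snapshot("wrist");
cv2.imwrite("pics/c13.png",cv2.resize(im[210:310,250:390,::-1],None,fx=5,fy=5,interpolation=cv2.INTER_CUBIC))
E
```

```text
t: 23.45
tcp_pos: [0.4546, -0.2358, 0.0628]
tool_rot: [0.92, 0.393, 0.0, 0.0]
ft_force: [0.7, -0.3, -0.2]
width: 0.0419
t 23.45 tcp [ 0.4546 -0.2358  0.0628] yaw -43.7 w 0.0419 f [ 0.7 -0.3 -0.2] j6 0.19
tilt xy [ 0.0001 -0.    ]
local [-0.      0.0001  0.0003] rows 1 [-0.      0.0001  0.0003]
```

View pics/c13.png

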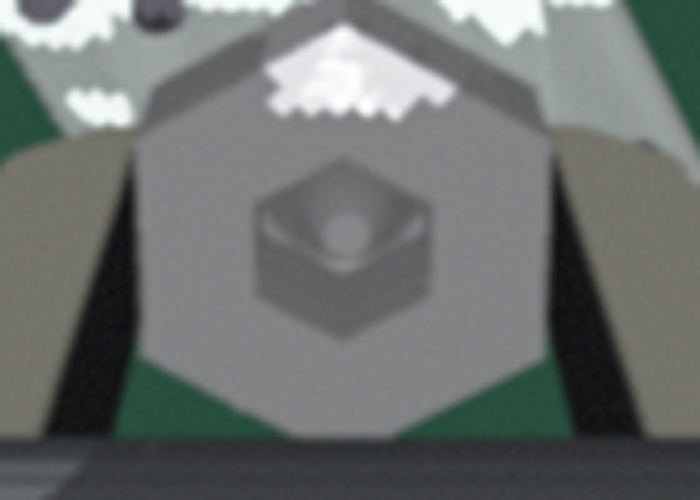

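```bash
python3 -m crank '[[0.2,0,0,0.0006,0,0,0],[0.2,0,0,0,0,0,0],[0.75,0,0,0,0,0,0],[0.75,0,0,0,0,0,0],[0.75,0,0,0,0,0,0],[0.75,0,0,-0.03,0,0,0],[0.75,0,0,-0.04,0,0,0],[0.75,-0.02,0,-0.02,0,0,0],[0.75,-0.02,0,0,0,0,0],[0.85,0,0,0,0,0,0]]'; python3 plan.py 0.6275 -0.1695 0.15
python3 - <<'E'
from h import *
im=robot.snapshot("wrist");cv2.imwrite("pics/w14.png",im[:,:,::-1])
im=robot.snapshot("scene");cv2.imwrite("pics/s14.png",cv2.resize(im[100:220,180:340,::-1],None,fx=5,fy=5,interpolation=cv2.INTER_CUBIC))
E
```

```text
t: 24.75
tcp_pos: [0.4265, -0.2653, 0.1524]
tool_rot: [0.92, 0.392, 0.0, 0.0]
ft_force: [0.5, 0.6, 0.1]
width: 0.0754
t 24.75 tcp [ 0.4265 -0.2653  0.1524] yaw -43.8 w 0.0754 f [0.5 0.6 0.1] j6 0.12
tilt xy [ 0.0003 -0.0002]
local [0.2083 0.0788 0.0025] rows 5 [0.0417 0.0158 0.0005]
```

View pics/w14.png

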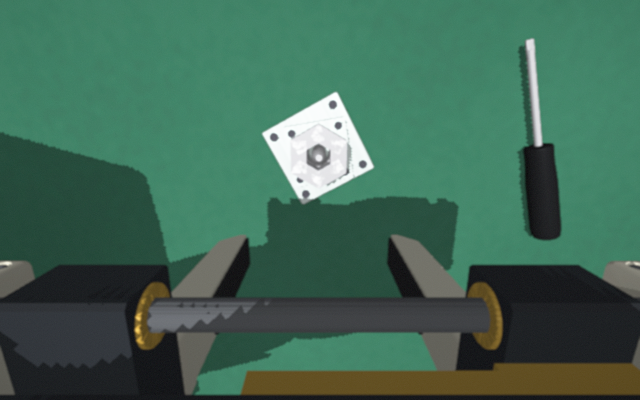

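View pics/s14.png

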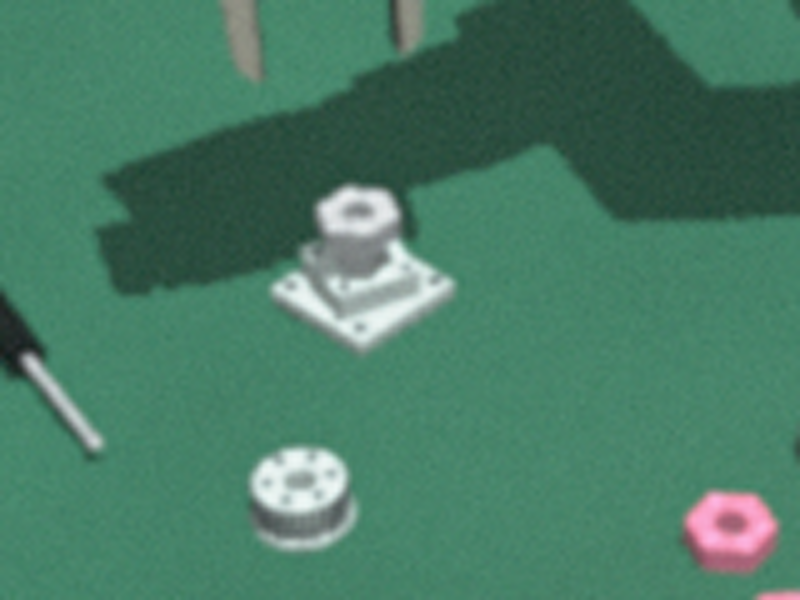

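```bash
python3 -m crank '[[0.85,0.0417,0.0158,0,0,0,0],[0.85,0.0417,0.0158,0,0,0,0],[0.85,0.0417,0.0158,0,0,0,0],[0.85,0.0417,0.0158,0,0,0,0],[0.85,0.0417,0.0158,0,0,0,0],[0.85,0,0,0,0,0,0],[0.85,0,0,0,0,0,0],[0.85,0,0,0,0,0,0],[0.85,0,0,0,0,0,0],[0.85,0,0,0,0,0,0]]'; python3 plan.py 0.6275 -0.1695 0.016
python3 - <<'E'
from h import *
st=robot.get_state()
im=robot.snapshot("wrist");cv2.imwrite("pics/w15.png",im[:,:,::-1])
cv2.imwrite("pics/c15.png",cv2.resize(im[150:240,270:370,::-1],None,fx=6,fy=6,interpolation=cv2.INTER_CUBIC))
E
```

```text
t: 26.1
tcp_pos: [0.6279, -0.169, 0.1524]
tool_rot: [0.92, 0.393, 0.0, 0.0]
ft_force: [0.2, -0.0, 0.0]
width: 0.0792
t 26.10 tcp [ 0.6279 -0.169   0.1524] yaw -43.7 w 0.0792 f [ 0.2 -0.   0. ] j6 0.43
tilt xy [ 0.0001 -0.0001]
local [-6.000e-04  1.000e-04  1.364e-01] rows 3 [-0.0002  0.      0.0455]
```

View pics/c15.png

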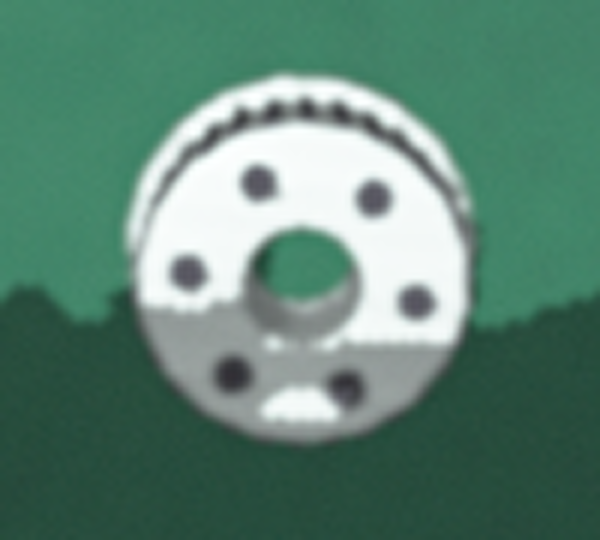

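```bash
python3 - <<'E'
from h import *
st=robot.get_state()
p=ray("wrist",(320.4,197.8),.026,st);print(tolocal(st,p-st["tcp_pos"]).round(4))
E
python3 -m crank '[[0.85,-0.0005,0.0005,0.045,0,0,0],[0.85,0,0,0.045,0,0,0],[0.85,0,0,0.03,0,0,0],[0.85,0,0,0.016,0,0,0],[0.85,0,0,0,0,0,0],[0.3,0,0,0,0,0,0],[0.3,0,0,0,0,0,0],[0.3,0,0,0,0,0,0],[0.3,0,0,0,0,0,0],[0.3,0,0,0,0,0,0]]' 30; python3 plan.py 0.4846 0.2319 0.151
python3 - <<'E'
from h import *
st=robot.get_state()
im=robot.snapshot("wrist");cv2.imwrite("pics/w16.png",im[:,:,::-1])
cv2.imwrite("pics/c16.png",cv2.resize(im[210:310,250:390,::-1],None,fx=5,fy=5,interpolation=cv2.INTER_CUBIC))
E
```

```text
[-0.0022  0.0021  0.1264]
t: 27.4
tcp_pos: [0.6285, -0.1695, 0.0168]
tool_rot: [0.92, 0.393, 0.0, 0.0]
ft_force: [-0.7, 0.7, 6.5]
width: 0.0493
t 27.40 tcp [ 0.6285 -0.1695  0.0168] yaw -43.7 w 0.0493 f [-0.7  0.7  6.5] j6 0.43
tilt xy [ 0.0009 -0.0003]
local [ 0.1907 -0.3813 -0.1344] rows 8 [ 0.0238 -0.0477 -0.0168]
```

View pics/c16.png

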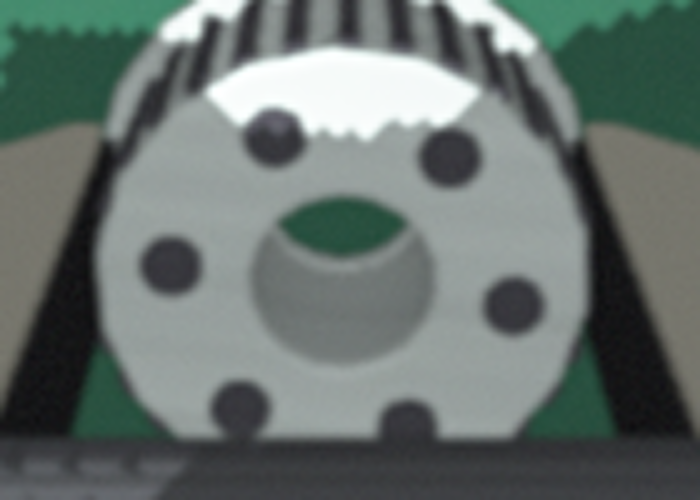

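```bash
python3 - <<'E'
from h import *
st=robot.get_state()
p=ray("wrist",(318.4,266),.026,st);print(tolocal(st,p-st["tcp_pos"]).round(4))
E
python3 -m crank '[[0.3,0,0,-0.045,0,0,0],[0.3,0,0,-0.045,0,0,0],[0.3,0,0,-0.03,0,0,0],[0.3,0.02,-0.045,0,0,0,0],[0.3,0.02,-0.045,0,0,0,0],[0.3,0.02,-0.045,0,0,0,0],[0.3,0.02,-0.045,0,0,0,0],[0.3,0.02,-0.045,0,0,0,0],[0.3,0.0,-0.045,0,0,0,0],[0.3,0,0,0,0,0,0]]'; python3 plan.py 0.4846 0.2319 0.137
python3 - <<'E'
from h import *
im=robot.snapshot("wrist");cv2.imwrite("pics/w17.png",im[:,:,::-1])
E
```

```text
[-0.0015  0.0002 -0.0091]
t: 28.7
tcp_pos: [0.5001, 0.0911, 0.136]
tool_rot: [0.919, 0.394, -0.001, -0.0]
ft_force: [0.3, 0.7, -1.4]
width: 0.0491
t 28.70 tcp [0.5001 0.0911 0.136 ] yaw -43.6 w 0.0491 f [ 0.3  0.7 -1.4] j6 0.85
tilt xy [-0.0017  0.    ]
local [ 0.0913 -0.1082 -0.001 ] rows 3 [ 0.0304 -0.0361 -0.0003]
```

View pics/w17.png

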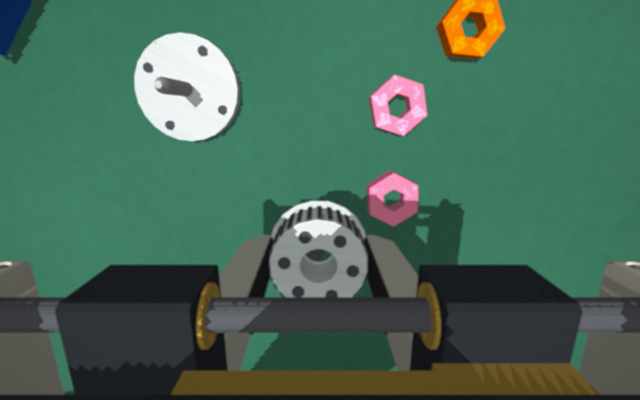

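```bash
python3 -m crank '[[0.3,0,-0.036,0,0,0,0],[0.3,0,-0.036,0,0,0,0],[0.3,0,-0.036,0,0,0,0],[0.3,0,0,0,0,0,0],[0.3,0,0,0,0,0,0],[0.3,0,0,0,0,0,0],[0.3,0,0,0,0,0,0],[0.3,0,0,0,0,0,0],[0.3,0,0,0,0,0,0],[0.3,0,0,0,0,0,0]]'; python3 plan.py 0.4856 0.2330 0.137
python3 - <<'E'
from h import *
im=robot.snapshot("wrist");cv2.imwrite("pics/w18.png",im[:,:,::-1])
cv2.imwrite("pics/c18.png",cv2.resize(im[30:180,240:400,::-1],None,fx=4,fy=4,interpolation=cv2.INTER_CUBIC))
E
```

```text
t: 30.0
tcp_pos: [0.424, 0.1641, 0.1363]
tool_rot: [0.92, 0.393, 0.0, -0.0]
ft_force: [0.3, 0.5, -2.0]
width: 0.0491
t 30.00 tcp [0.424  0.1641 0.1363] yaw -43.7 w 0.0491 f [ 0.3  0.5 -2. ] j6 1.03
tilt xy [-0.  0.]
local [ 0.0923 -0.0031 -0.0007] rows 2 [ 0.0462 -0.0015 -0.0004]
```

View pics/c18.png

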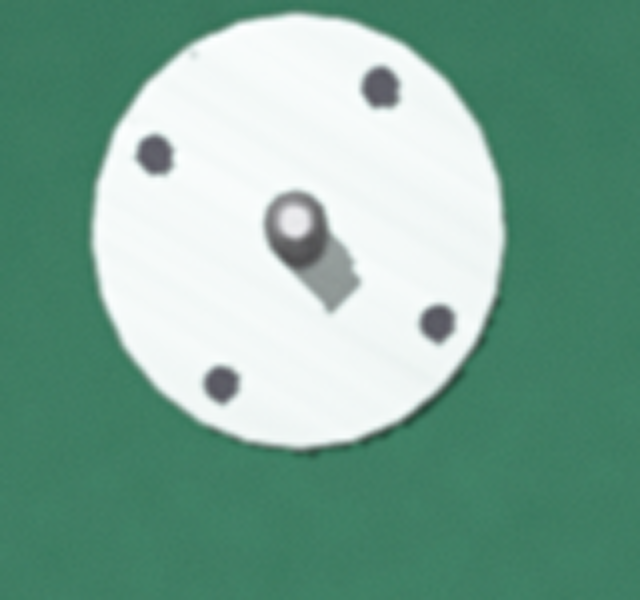

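```bash
python3 - <<'E'
from h import *
st=robot.get_state()
for uv,z in (((313.5,85),.06),((314.6,89.2),.012)):
    p=ray("wrist",uv,z,st);print(p.round(4),tolocal(st,p-st["tcp_pos"]).round(4))
E
```

```text
[0.4838 0.231  0.06  ] [ 0.0897 -0.0029  0.0762]
[0.4842 0.231  0.012 ] [ 0.0899 -0.0027  0.1242]
```

```bash
python3 -m crank '[[0.3,0.046,-0.0015,0,0,0,0],[0.3,0.046,-0.0015,0,0,0,0],[0.3,0,0,0.03,0,0,0],[0.3,0,0,0.016,0,0,0],[0.3,0,0,0,0,0,0],[0.3,0,0,0,0,0,0],[0.3,0,0,0,0,0,0],[0.3,0,0,0,0,0,0],[0.3,0,0,0,0,0,0],[0.3,0,0,0,0,0,0]]'; python3 plan.py 0.4856 0.2329 0.0295
python3 - <<'E'
from h import *
im=robot.snapshot("wrist");cv2.imwrite("pics/w19.png",im[:,:,::-1])
im=robot.snapshot("scene");cv2.imwrite("pics/s19.png",cv2.resize(im[130:280,320:520,::-1],None,fx=4,fy=4,interpolation=cv2.INTER_CUBIC))
E
```

```text
t: 31.3
tcp_pos: [0.4855, 0.2327, 0.0903]
tool_rot: [0.92, 0.393, 0.0, 0.0]
ft_force: [0.8, 0.1, -1.6]
width: 0.0498
t 31.30 tcp [0.4855 0.2327 0.0903] yaw -43.7 w 0.0498 f [ 0.8  0.1 -1.6] j6 1.12
tilt xy [0.0001 0.    ]
local [ 0.0002 -0.      0.0608] rows 2 [ 0.0001 -0.      0.0304]
```

View pics/s19.png

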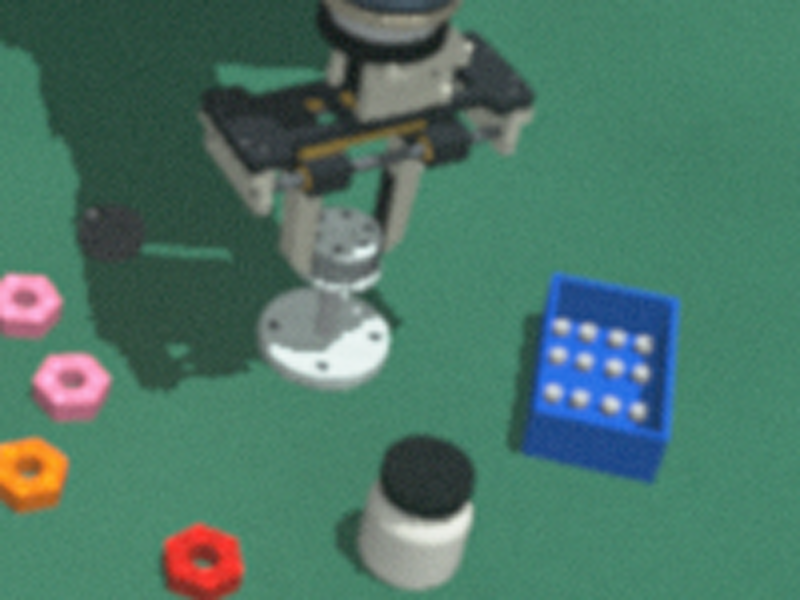

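```bash
python3 -m crank '[[0.3,0,0,0.012,0,0,0],[0.3,0,0,0.012,0,0,0],[0.3,0,0,0.012,0,0,0],[0.3,0,0,0.012,0,0,0],[0.3,0,0,0.0125,0,0,0],[0.3,0,0,0,0,0,0],[0.3,0,0,0,0,0,0],[0.3,0,0,0,0,0,0],[0.3,0,0,0,0,0,0],[0.3,0,0,0,0,0,0]]'; python3 plan.py 0.4856 0.2329 0.0295
python3 - <<'E'
from h import *
im=robot.snapshot("wrist");
cv2.imwrite("pics/c20.png",cv2.resize(im[210:310,250:390,::-1],None,fx=5,fy=5,interpolation=cv2.INTER_CUBIC))
E
```

```text
t: 32.65
tcp_pos: [0.4855, 0.2327, 0.0299]
tool_rot: [0.92, 0.393, 0.0, 0.0]
ft_force: [0.3, -0.1, -1.0]
width: 0.0494
t 32.65 tcp [0.4855 0.2327 0.0299] yaw -43.7 w 0.0494 f [ 0.3 -0.1 -1. ] j6 1.12
tilt xy [0.0003 0.0001]
local [ 0.0002 -0.      0.0004] rows 1 [ 0.0002 -0.      0.0004]
```

View pics/c20.png

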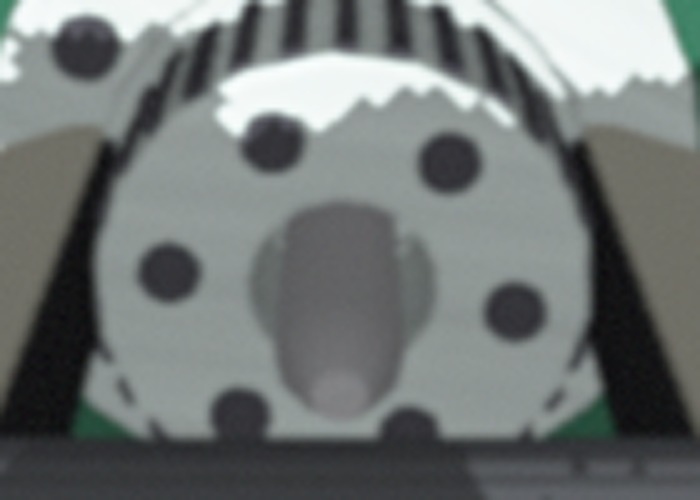

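```bash
python3 -m crank '[[0.3,0,0,0.0008,0,0,0],[0.3,0,0,0,0,0,0],[0.8,0,0,0,0,0,0],[0.8,0,0,0,0,0,0],[0.8,0,0,0,0,0,0],[0.8,0,0,-0.03,0,0,0],[0.8,0,0,-0.045,0,0,0],[0.8,-0.02,0,-0.045,0,0,0],[0.8,-0.02,0,0,0,0,0],[0.8,0,0,0,0,0,0]]'; python3 plan.py 0.4528 0.068 0.15
python3 - <<'E'
from h import *
im=robot.snapshot("wrist");cv2.imwrite("pics/w21.png",im[:,:,::-1])
im=robot.snapshot("scene");cv2.imwrite("pics/s21.png",cv2.resize(im[130:280,320:520,::-1],None,fx=4,fy=4,interpolation=cv2.INTER_CUBIC))
E
```

```text
t: 33.95
tcp_pos: [0.4574, 0.2034, 0.1494]
tool_rot: [0.92, 0.393, 0.0, 0.0]
ft_force: [0.3, 0.5, 0.0]
width: 0.0744
t 33.95 tcp [0.4574 0.2034 0.1494] yaw -43.8 w 0.0744 f [0.3 0.5 0. ] j6 1.09
tilt xy [0.0004 0.0001]
local [-0.101   0.0903 -0.0006] rows 3 [-0.0337  0.0301 -0.0002]
```

View pics/w21.png

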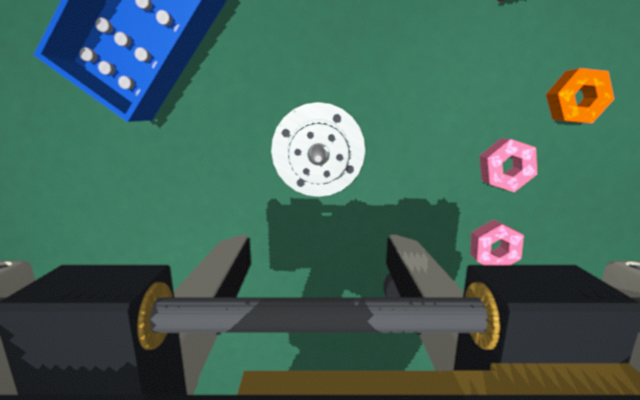

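View pics/s21.png

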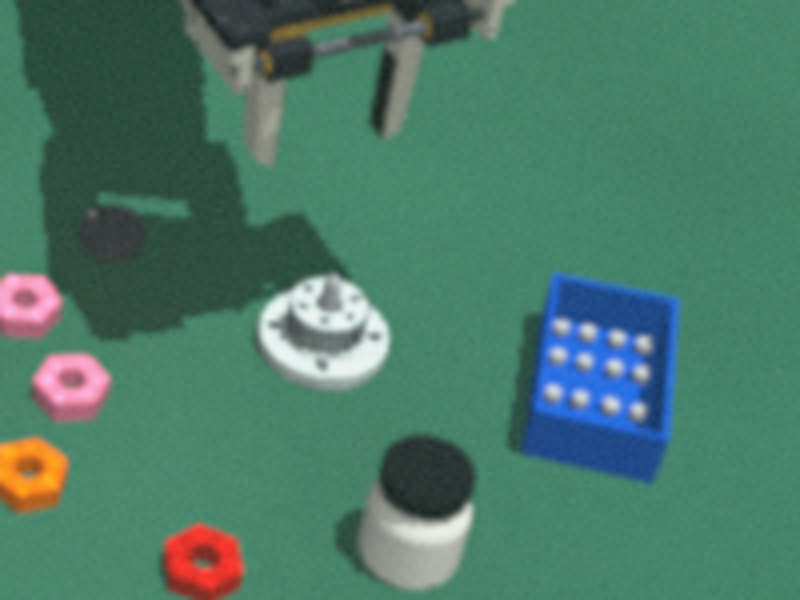

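```bash
python3 -m crank '[[0.8,-0.034,0.03,0,0,0,0],[0.8,-0.034,0.03,0,0,0,0],[0.8,-0.033,0.03,0,0,0,0],[0.8,0,0,0,0,0,0],[0.8,0,0,0,0,0,0],[0.8,0,0,0,0,0,0],[0.8,0,0,0,0,0,0],[0.8,0,0,0,0,0,0],[0.8,0,0,0,0,0,0],[0.8,0,0,0,0,0,0]]'; python3 plan.py 0.4528 0.068 0.0112
python3 - <<'E'
from h import *
im=robot.snapshot("wrist");cv2.imwrite("pics/w22.png",im[:,:,::-1])
cv2.imwrite("pics/c22.png",cv2.resize(im[150:240,270:370,::-1],None,fx=6,fy=6,interpolation=cv2.INTER_CUBIC))
E
```

```text
t: 35.3
tcp_pos: [0.453, 0.0687, 0.149]
tool_rot: [0.92, 0.393, 0.0, -0.0]
ft_force: [0.4, -0.2, -0.3]
width: 0.0742
t 35.30 tcp [0.453  0.0687 0.149 ] yaw -43.7 w 0.0742 f [ 0.4 -0.2 -0.3] j6 0.81
tilt xy [0. 0.]
local [-0.0006  0.0003  0.1378] rows 3 [-0.0002  0.0001  0.0459]
```

View pics/c22.png

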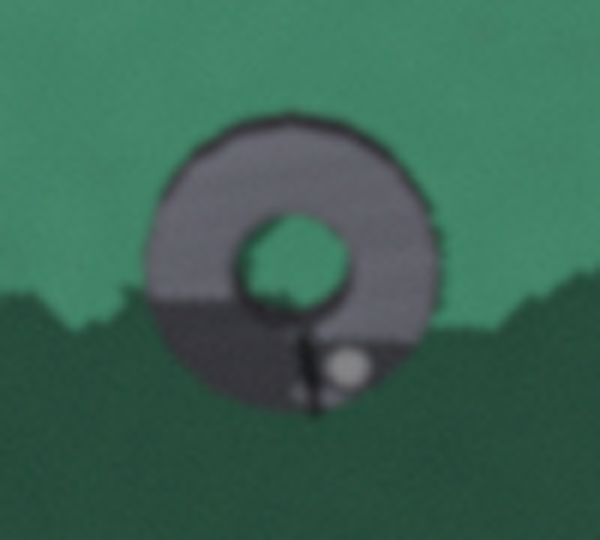

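```bash
python3 - <<'E'
from h import *
st=robot.get_state()
p=ray("wrist",(318.8,194.8),.016,st);print(tolocal(st,p-st["tcp_pos"]).round(4))
E
python3 -m crank '[[0.8,-0.001,0.0003,0.045,0,0,0],[0.8,0,0,0.045,0,0,0],[0.8,0,0,0.03,0,0,0],[0.8,0,0,0.0175,0,0,0],[0.8,0,0,0,0,0,0],[0.25,0,0,0,0,0,0],[0.25,0,0,0,0,0,0],[0.25,0,0,0,0,0,0],[0.25,0,0,0,0,0,0],[0.25,0,0,0,0,0,0]]' 25; python3 plan.py 0.4846 0.2318 0.132
python3 - <<'E'
from h import *
im=robot.snapshot("wrist");cv2.imwrite("pics/w23.png",im[:,:,::-1])
cv2.imwrite("pics/c23.png",cv2.resize(im[210:310,250:390,::-1],None,fx=5,fy=5,interpolation=cv2.INTER_CUBIC))
E
```

```text
[-0.0011  0.0007  0.1329]
t: 36.6
tcp_pos: [0.4528, 0.0677, 0.0119]
tool_rot: [0.92, 0.393, 0.0, 0.0]
ft_force: [-0.0, -0.1, 7.2]
width: 0.0451
t 36.60 tcp [0.4528 0.0677 0.0119] yaw -43.7 w 0.0451 f [-0.  -0.1  7.2] j6 0.81
tilt xy [0.0006 0.0001]
local [ 0.1406 -0.0904 -0.1201] rows 3 [ 0.0469 -0.0301 -0.04  ]
```

View pics/c23.png

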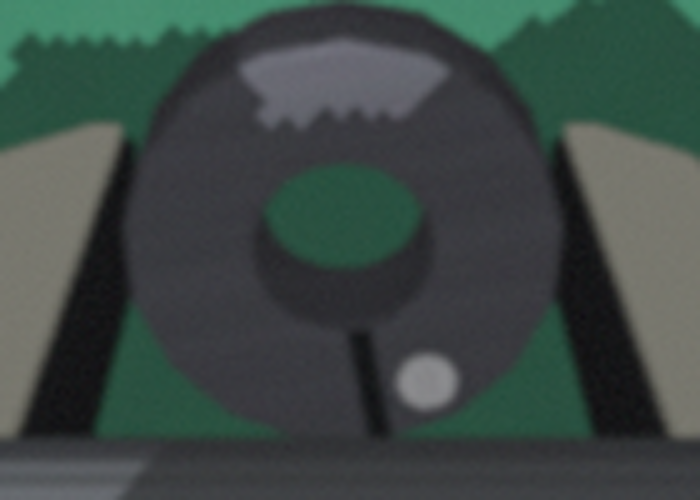

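```bash
python3 -m crank '[[0.25,0,0,-0.04,0,0,0],[0.25,0,0,-0.04,0,0,0],[0.25,0,0,-0.04,0,0,0],[0.25,0.047,-0.0302,0,0,0,0],[0.25,0.047,-0.0301,0,0,0,0],[0.25,0.047,-0.0301,0,0,0,0],[0.25,0,0,0.02,0,0,0],[0.25,0,0,0.026,0,0,0],[0.25,0,0,0,0,0,0],[0.25,0,0,0,0,0,0]]'; python3 plan.py 0.4848 0.2320 0.0505
python3 - <<'E'
from h import *
im=robot.snapshot("wrist");cv2.imwrite("pics/w24.png",im[:,:,::-1])
im=robot.snapshot("scene");cv2.imwrite("pics/s24.png",cv2.resize(im[130:280,320:520,::-1],None,fx=4,fy=4,interpolation=cv2.INTER_CUBIC))
E
```

```text
t: 37.9
tcp_pos: [0.485, 0.2321, 0.0862]
tool_rot: [0.92, 0.393, 0.0, 0.0]
ft_force: [0.7, 0.1, -1.0]
width: 0.0456
t 37.90 tcp [0.485  0.2321 0.0862] yaw -43.7 w 0.0456 f [ 0.7  0.1 -1. ] j6 1.12
tilt xy [0.0007 0.0003]
local [-0.0002 -0.0002  0.0357] rows 1 [-0.0002 -0.0002  0.0357]
```

View pics/s24.png

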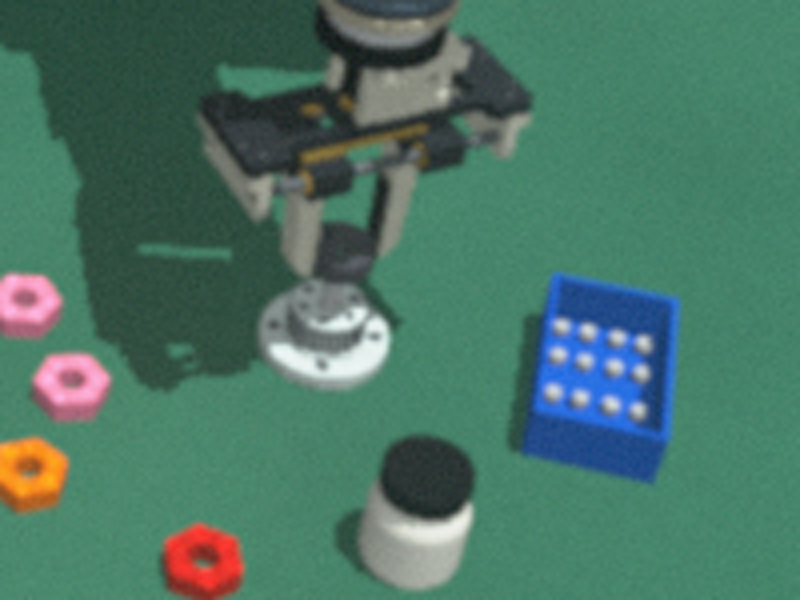

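View pics/w24.png

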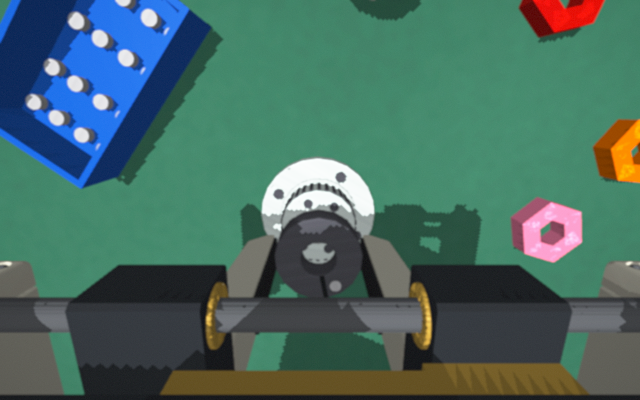

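Well aligned; seat at TCP z ≈ 0.050.

```bash
python3 -m crank '[[0.25,0,0,0.01,0,0,0],[0.25,0,0,0.01,0,0,0],[0.25,0,0,0.01,0,0,0],[0.25,0,0,0.005,0,0,0],[0.25,0,0,0,0,0,0],[0.25,0,0,0,0,0,0],[0.25,0,0,0,0,0,0],[0.25,0,0,0,0,0,0],[0.25,0,0,0,0,0,0],[0.25,0,0,0,0,0,0]]'; python3 plan.py 0.4848 0.2320 0.0505
python3 - <<'E'
from h import *
im=robot.snapshot("wrist")
cv2.imwrite("pics/c25.png",cv2.resize(im[210:310,250:390,::-1],None,fx=5,fy=5,interpolation=cv2.INTER_CUBIC))
E
```

```text
t: 39.25
tcp_pos: [0.4847, 0.2321, 0.0504]
tool_rot: [0.92, 0.393, 0.0, 0.0]
ft_force: [0.6, -1.3, -1.1]
width: 0.0451
t 39.25 tcp [0.4847 0.2321 0.0504] yaw -43.7 w 0.0451 f [ 0.6 -1.3 -1.1] j6 1.12
tilt xy [ 0. -0.]
local [ 0.      0.0001 -0.0001] rows 1 [ 0.      0.0001 -0.0001]
```

View pics/c25.png

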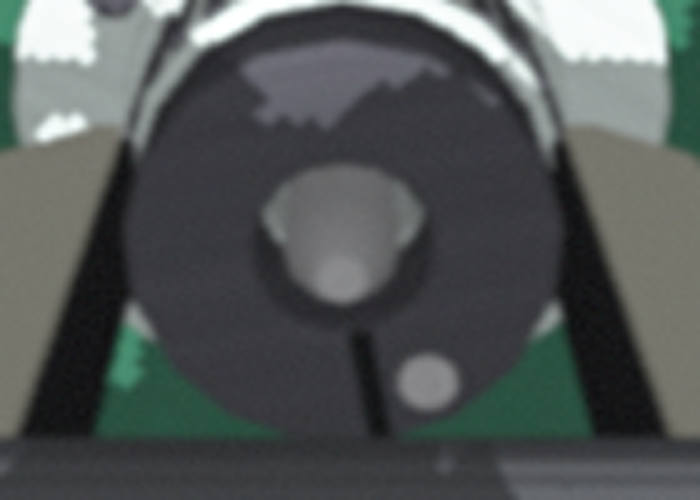

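```bash
python3 -m crank '[[0.25,0,0,0.0003,0,0,0],[0.25,0,0,0,0,0,0],[0.8,0,0,0,0,0,0],[0.8,0,0,0,0,0,0],[0.8,0,0,0,0,0,0],[0.8,0,0,-0.03,0,0,0],[0.8,0,0,-0.04,0,0,0],[0.8,-0.03,0,-0.04,0,0,0],[0.8,-0.03,0,0,0,0,0],[0.8,0,0,0,0,0,0]]'; python3 plan.py 0.40 0.0 0.2
python3 - <<'E'
from h import *
im=robot.snapshot("wrist");cv2.imwrite("pics/w26.png",im[:,:,::-1])
im=robot.snapshot("scene");cv2.imwrite("pics/s26.png",cv2.resize(im[90:290,150:500,::-1],None,fx=2.2,fy=2.2,interpolation=cv2.INTER_CUBIC))
cv2.imwrite("pics/s26b.png",cv2.resize(im[170:250,350:450,::-1],None,fx=7,fy=7,interpolation=cv2.INTER_CUBIC))
E
```

```text
t: 40.55
tcp_pos: [0.4424, 0.1879, 0.1606]
tool_rot: [0.92, 0.393, 0.0, 0.0]
ft_force: [0.3, 0.4, 0.3]
width: 0.0744
t 40.55 tcp [0.4424 0.1879 0.1606] yaw -43.8 w 0.0744 f [0.3 0.4 0.3] j6 1.07
tilt xy [0.0003 0.    ]
local [-0.1651  0.0994 -0.0394] rows 4 [-0.0413  0.0248 -0.0099]
```

View pics/w26.png

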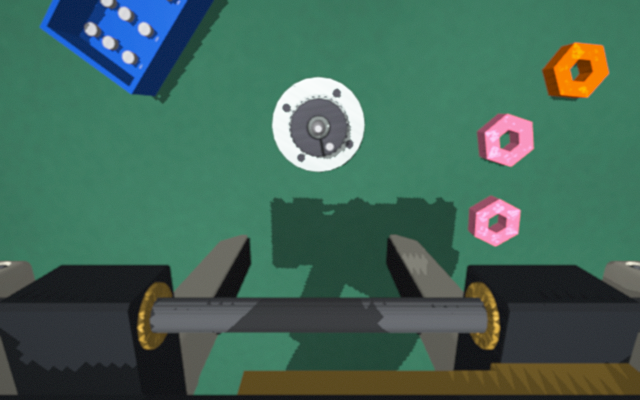

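View pics/s26.png

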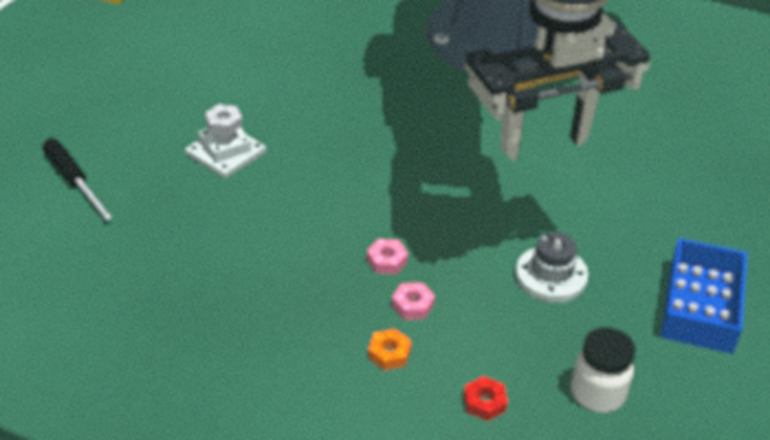

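View pics/s26b.png

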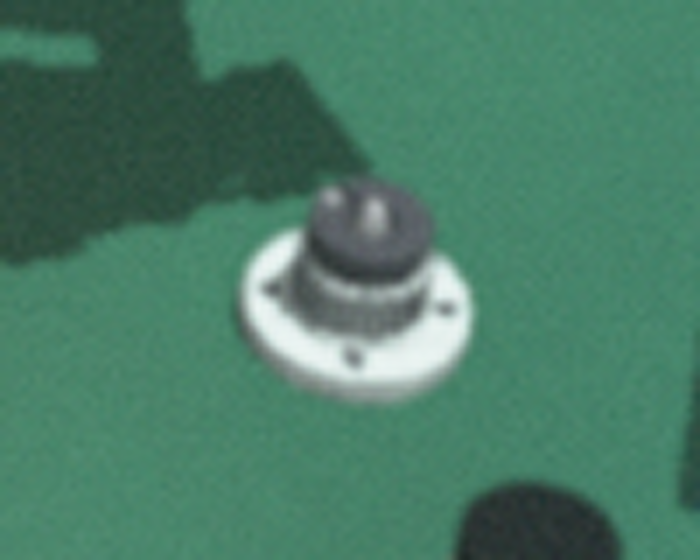

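Both stacks are complete and flat, and the bystanders look unmoved. Handing in.

```bash
python3 -c "
from plant import robot
print(robot.finish_job(), robot.get_state()['t'])"
```

```text
the job is handed in; nothing more can be done
the job is handed in; nothing more can be done
```

Both jigs are loaded and the job is handed in, at about 41 s of the 96 s allowed; no verdict was reported. The square jig holds, bottom up, the block, sleeve and nut. The round jig holds the pulley with the collar on it.

- **Seating:** The wrist pictures before each release showed the axle inside the bore for the sleeve, nut, pulley and collar. For the block I saw it just after letting go. Every part was let go within about 1 mm of full seating, judged by the tool height. In the last pictures both stacks look flat and centred. I judged final tilt and height by eye and did not measure them.
- **Forces:** The readings I took at the end of each call stayed under about 8 N.
- **Bystanders:** The jar, screwdriver, screw tray and coloured nuts look unmoved in the last scene picture. I did not measure their positions again.
- **Disagreement between checks:** The top and wrist cameras differed by about 3–5 mm in y. I corrected for this using the position of the first gripped part (the block), and the fits confirmed it.
- **Nut bore:** It looks six-sided in the wrist pictures, not the round bore described, but it threaded without trouble.

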